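Transfer a row of mounted specimens to the carrier bar in the same order

ROBOT

A 6-joint arm with a two-finger parallel gripper is mounted at the origin on a cart in front of the work surface, level with it; the furniture and walls round the work are solid. World frame = base frame: x ahead of the robot, y to its left, z up, the work surface at z = 0. Lengths are in m, angles in rad, forces in N, time in s.
With the tool pointing down it reaches from about 0.375 to 0.975 m from the base axis. Payload 3.8 kg.
Tool frame: the origin (TCP) lies on the centre line of the jaws, within the pads' length; the fingertips stand 8 mm ahead of it and the grasp point (between the pads) lies 11 mm behind it (finger_overhang is the distance from the TCP to the fingertips, in m); z points along the fingers, y is the line along which they close (so a half turn about z gives the same grasp; the last joint's range is limited). The gripper opens to 85 mm and grips with 20 to 120 N. Pads are 22 mm wide; open, the fingers measure 114 mm over their backs; the gripper's body (76 mm by 85 mm) begins 54 mm behind the grasp point. The pads swing forward as they close: fully open they stand 13 mm farther back than shut.
Start: joints at [-1.356, 0.264, 1.604, -0, 1.274, -0.037], TCP at [0.168, -0.654, 0.201] pointing down, gripper open.
Joint ranges: [-2.63, 2.63], [-0.94, 2.18], [0.31, 2.57], [-1.31, 4.45], [0, 2.66], [-2.55, 2.55]. Speed limits (rad/s): [2.57, 2.57, 3.14, 3.14, 3.14, 3.14].

INTERFACE

Orientations are given as a rotation vector (axis times angle).
In Python, from rig import * gives the robot as it stands. The module is installed in compiled form; this text tells all that it offers.
- The arm moves only by the shell command python3 -m handwheel 'ROWS' [OPENING] [FORCE]. ROWS is JSON, a list that holds one entry, the list of rows, each a list of 6 numbers: the shift along the tool's x, y, z in units of 300 mm (1.0 is 300 mm), then the turn, a rotation vector about the tool's x, y, z in units of 1.5 rad (1.0 is 1.5 rad). In form: [[[tx, ty, tz, rx, ry, rz], ...]]. A call has 1 to 5 rows; each row is the pose to reach, as a shift and turn from the pose commanded when the call began, along the tool's axes at that moment; what a row does not reach only later rows make up. A row lasts 1/12 s, in which the tool goes at most 41.7 mm and 7.16 degrees, less where a joint would pass 70% of its speed; a pose out of reach is approached as far as the arm can. A call with a number of a shift or a turn outside -1 to 1 is refused whole. A call with a gripper value outside its range is refused whole. OPENING is the opening, from -1 (shut) to 1 (fully open), set as the call begins (- or left out, the last holds). The fingers move at their own pace and stop on an object; FORCE is the grip in N (left out, the last holds). Time passes only in rows, so rows that repeat a pose let the fingers close. It gives the time, the measured TCP pose, the force, the opening and the grip force at its end, in the units of the state.
- read_state(): the state, without advancing time (a new reading comes with each control period).
- camera(name): name is "side" or "top" or "wrist"; returns a dict with "pixels" (384x512x3 uint8, red, green, blue), "intrinsics" (3x3 intrinsics, pixels), "xyz" and "rotation" of the camera in the world. Camera axes: x right, y up, looking along -z (the intrinsics and any distortion apply to the point x, -y, -z); pixel columns grow to the right and rows downward; lengths in m; the calibration is good to about 2 mm. The wrist camera is an equidistant fisheye: a pixel r from the principal point sees the ray r / f radians off the axis. A picture is of the moment at which its call begins. There is no depth.
- job_done(): hands the job in; it is judged then, once.
Trained networks look in the newest picture that a camera, given by its name, has taken for a name from the list of things; names that differ only in an ending like _2 or _b are one class to them, and where a whole thing is asked for, a point or a joint stands for the part that bears it (a point fixed in the world has none). Each returns a list of dicts, best first, with "score" (0 to 1); they miss things now and then, are a little off and sometimes report something else, mostly with a low value. They report only what shows in the picture. A call takes as long as a camera call. They do not tell look-alikes from the thing itself.
- silhouettes(thing, camera): "pixels" (384x512 bool, what is visible of it) and "extent" ([left, top, width, height] in pixels, round what is visible of it).
The state is a dict: "t": time; "joints": joint angles; "joint_vel": joint speeds; "joint_torque": joint torques, N m; "tool_pos": TCP position; "eef_rot": TCP orientation; "contact_force": force on the tool from outside, world axes, zero at the start; "torque": the same for the moment, N m; "finger_gap": opening from 0.0 (shut) to 1.0 (fully open); "finger_force": force on a finger pad.
Only numpy, scipy, OpenCV 4.12 (cv2) and the standard library are available. Lean on these libraries where they do the work, as an engineer would, in place of code of your own. Each camera call takes 0.05 s, during which the arm holds its last target. There are 200 camera calls.

TASK

Move the four mounted specimens one at a time from the grey rinse rack into the aluminium carrier bar, keeping their order, because the measuring list goes by position: start with the specimen beside the rack's index pin and put it into the well beside the bar's index pin, then the second into the second well, and so on to the last. Seat each one upright, top face still up, flat on the floor of its well, let go of it before you fetch the next, and do not disturb the tweezers or the tin.

Things in the scene. Friction and masses are not known exactly. Their poses are not given: they have to be found in the camera images.
- mount_a: mounted specimen: a resin cylinder 30.4 mm across, 19 mm high, about 34 g, a square metal section in its top face. Origin: centre of its underside; z out of the top face. Starts upright in any one of the rinse rack's wells; only its well tells its number, not its look.
- mount_b: mounted specimen: a resin cylinder 30.4 mm across, 22 mm high, about 38 g, a round metal section in its top face. Origin: centre of its underside; z out of the top face. Starts upright in any one of the rinse rack's wells; only its well tells its number, not its look.
- mount_c: mounted specimen: a resin cylinder 30.4 mm across, 21 mm high, about 42 g, a triangular metal section in its top face. Origin: centre of its underside; z out of the top face. Starts upright in any one of the rinse rack's wells; only its well tells its number, not its look.
- mount_d: mounted specimen: a resin cylinder 30.4 mm across, 19 mm high, about 34 g, a triangular metal section in its top face. Origin: centre of its underside; z out of the top face. Starts upright in any one of the rinse rack's wells; only its well tells its number, not its look.
- rinse_rack: grey ribbed plastic rinse rack, 222 x 64 x 16 mm, that holds the four specimens at the start; fixed. Origin: middle of its underside, on the bench; x along the row. Wells at x = -69, -23, 23, 69 mm, y = 0, each 38.5 mm wide, 8 mm deep: floor 8 mm, top face 16 mm over the bench; a seated specimen stands out 11 to 14 mm. The pin is at x = +99 or -99 mm, the other end has only a small flat plug.
- carrier_bar: matt aluminium carrier bar, 219 x 59 x 16 mm, its four wells empty, with bright floors; fixed. Origin: middle of its underside, on the bench; x along the row. Wells at x = -69, -23, 23, 69 mm, y = 0, each 38.5 mm wide, 8 mm deep: floor 8 mm, top face 16 mm over the bench; a seated specimen stands out 11 to 14 mm. The pin is at x = +99 or -99 mm, the other end has only a small flat plug.
- rinse_pin: index pin of the rinse rack: fixed dark steel pin, round knurled head 17 mm across, standing 16 mm up from the top face, on the row's line beyond one end well, either end. Origin: centre of its foot. The well beside it, 30 mm away, is the first; the others follow at 76, 122 and 168 mm.
- carrier_pin: index pin of the carrier bar: fixed dark steel pin, round knurled head 17 mm across, standing 16 mm up from the top face, on the row's line beyond one end well, either end. Origin: centre of its foot. The well beside it, 30 mm away, is the first; the others follow at 76, 122 and 168 mm.
- tweezers: steel tweezers, 18 x 124 x 8 mm, loose, lying on the bench beyond the racks; origin in the middle of the underside, y along them; not to be disturbed
- pad_tin: closed light-grey rectangular tin, 66 x 92 x 34 mm, loose, on the bench beyond the racks; origin in the middle of the underside; not to be disturbed
There are look-alikes about, which are no part of the job. What is shaped like the mount_c but turquoise is not meant.

How it is judged:
On the way, in this order (a step that is already met when the one before it is completed fails the run):
1. the specimen from the first well of the rinse rack, counted from its pin, is seated in the first well of the carrier bar; the others still stand in their wells of the rinse rack (((y of mount_a in the frame of carrier_bar between -0.008 and 0.008 m and z of mount_a in the frame of carrier_bar between 0.005 and 0.0105 m and horizontal distance between mount_a and carrier_pin between 0.022 and 0.038 m and angle between mount_a's own z axis and vertical below 0.12 rad) or (y of mount_b in the frame of carrier_bar between -0.008 and 0.008 m and z of mount_b in the frame of carrier_bar between 0.005 and 0.0105 m and horizontal distance between mount_b and carrier_pin between 0.022 and 0.038 m and angle between mount_b's own z axis and vertical below 0.12 rad) or (y of mount_c in the frame of carrier_bar between -0.008 and 0.008 m and z of mount_c in the frame of carrier_bar between 0.005 and 0.0105 m and horizontal distance between mount_c and carrier_pin between 0.022 and 0.038 m and angle between mount_c's own z axis and vertical below 0.12 rad) or (y of mount_d in the frame of carrier_bar between -0.008 and 0.008 m and z of mount_d in the frame of carrier_bar between 0.005 and 0.0105 m and horizontal distance between mount_d and carrier_pin between 0.022 and 0.038 m and angle between mount_d's own z axis and vertical below 0.12 rad)) and ((y of mount_a in the frame of rinse_rack between -0.008 and 0.008 m and z of mount_a in the frame of rinse_rack between 0.005 and 0.0105 m and horizontal distance between mount_a and rinse_pin between 0.068 and 0.084 m and angle between mount_a's own z axis and vertical below 0.12 rad) or (y of mount_b in the frame of rinse_rack between -0.008 and 0.008 m and z of mount_b in the frame of rinse_rack between 0.005 and 0.0105 m and horizontal distance between mount_b and rinse_pin between 0.068 and 0.084 m and angle between mount_b's own z axis and vertical below 0.12 rad) or (y of mount_c in the frame of rinse_rack between -0.008 and 0.008 m and z of mount_c in the frame of rinse_rack between 0.005 and 0.0105 m and horizontal distance between mount_c and rinse_pin between 0.068 and 0.084 m and angle between mount_c's own z axis and vertical below 0.12 rad) or (y of mount_d in the frame of rinse_rack between -0.008 and 0.008 m and z of mount_d in the frame of rinse_rack between 0.005 and 0.0105 m and horizontal distance between mount_d and rinse_pin between 0.068 and 0.084 m and angle between mount_d's own z axis and vertical below 0.12 rad)) and ((y of mount_a in the frame of rinse_rack between -0.008 and 0.008 m and z of mount_a in the frame of rinse_rack between 0.005 and 0.0105 m and horizontal distance between mount_a and rinse_pin between 0.114 and 0.13 m and angle between mount_a's own z axis and vertical below 0.12 rad) or (y of mount_b in the frame of rinse_rack between -0.008 and 0.008 m and z of mount_b in the frame of rinse_rack between 0.005 and 0.0105 m and horizontal distance between mount_b and rinse_pin between 0.114 and 0.13 m and angle between mount_b's own z axis and vertical below 0.12 rad) or (y of mount_c in the frame of rinse_rack between -0.008 and 0.008 m and z of mount_c in the frame of rinse_rack between 0.005 and 0.0105 m and horizontal distance between mount_c and rinse_pin between 0.114 and 0.13 m and angle between mount_c's own z axis and vertical below 0.12 rad) or (y of mount_d in the frame of rinse_rack between -0.008 and 0.008 m and z of mount_d in the frame of rinse_rack between 0.005 and 0.0105 m and horizontal distance between mount_d and rinse_pin between 0.114 and 0.13 m and angle between mount_d's own z axis and vertical below 0.12 rad)) and ((y of mount_a in the frame of rinse_rack between -0.008 and 0.008 m and z of mount_a in the frame of rinse_rack between 0.005 and 0.0105 m and horizontal distance between mount_a and rinse_pin between 0.16 and 0.176 m and angle between mount_a's own z axis and vertical below 0.12 rad) or (y of mount_b in the frame of rinse_rack between -0.008 and 0.008 m and z of mount_b in the frame of rinse_rack between 0.005 and 0.0105 m and horizontal distance between mount_b and rinse_pin between 0.16 and 0.176 m and angle between mount_b's own z axis and vertical below 0.12 rad) or (y of mount_c in the frame of rinse_rack between -0.008 and 0.008 m and z of mount_c in the frame of rinse_rack between 0.005 and 0.0105 m and horizontal distance between mount_c and rinse_pin between 0.16 and 0.176 m and angle between mount_c's own z axis and vertical below 0.12 rad) or (y of mount_d in the frame of rinse_rack between -0.008 and 0.008 m and z of mount_d in the frame of rinse_rack between 0.005 and 0.0105 m and horizontal distance between mount_d and rinse_pin between 0.16 and 0.176 m and angle between mount_d's own z axis and vertical below 0.12 rad))), for 0.2 s.
2. the specimen from the second well of the rinse rack, counted from its pin, is seated in the second well of the carrier bar; the others still stand in their wells of the rinse rack (((y of mount_a in the frame of carrier_bar between -0.008 and 0.008 m and z of mount_a in the frame of carrier_bar between 0.005 and 0.0105 m and horizontal distance between mount_a and carrier_pin between 0.068 and 0.084 m and angle between mount_a's own z axis and vertical below 0.12 rad) or (y of mount_b in the frame of carrier_bar between -0.008 and 0.008 m and z of mount_b in the frame of carrier_bar between 0.005 and 0.0105 m and horizontal distance between mount_b and carrier_pin between 0.068 and 0.084 m and angle between mount_b's own z axis and vertical below 0.12 rad) or (y of mount_c in the frame of carrier_bar between -0.008 and 0.008 m and z of mount_c in the frame of carrier_bar between 0.005 and 0.0105 m and horizontal distance between mount_c and carrier_pin between 0.068 and 0.084 m and angle between mount_c's own z axis and vertical below 0.12 rad) or (y of mount_d in the frame of carrier_bar between -0.008 and 0.008 m and z of mount_d in the frame of carrier_bar between 0.005 and 0.0105 m and horizontal distance between mount_d and carrier_pin between 0.068 and 0.084 m and angle between mount_d's own z axis and vertical below 0.12 rad)) and ((y of mount_a in the frame of rinse_rack between -0.008 and 0.008 m and z of mount_a in the frame of rinse_rack between 0.005 and 0.0105 m and horizontal distance between mount_a and rinse_pin between 0.114 and 0.13 m and angle between mount_a's own z axis and vertical below 0.12 rad) or (y of mount_b in the frame of rinse_rack between -0.008 and 0.008 m and z of mount_b in the frame of rinse_rack between 0.005 and 0.0105 m and horizontal distance between mount_b and rinse_pin between 0.114 and 0.13 m and angle between mount_b's own z axis and vertical below 0.12 rad) or (y of mount_c in the frame of rinse_rack between -0.008 and 0.008 m and z of mount_c in the frame of rinse_rack between 0.005 and 0.0105 m and horizontal distance between mount_c and rinse_pin between 0.114 and 0.13 m and angle between mount_c's own z axis and vertical below 0.12 rad) or (y of mount_d in the frame of rinse_rack between -0.008 and 0.008 m and z of mount_d in the frame of rinse_rack between 0.005 and 0.0105 m and horizontal distance between mount_d and rinse_pin between 0.114 and 0.13 m and angle between mount_d's own z axis and vertical below 0.12 rad)) and ((y of mount_a in the frame of rinse_rack between -0.008 and 0.008 m and z of mount_a in the frame of rinse_rack between 0.005 and 0.0105 m and horizontal distance between mount_a and rinse_pin between 0.16 and 0.176 m and angle between mount_a's own z axis and vertical below 0.12 rad) or (y of mount_b in the frame of rinse_rack between -0.008 and 0.008 m and z of mount_b in the frame of rinse_rack between 0.005 and 0.0105 m and horizontal distance between mount_b and rinse_pin between 0.16 and 0.176 m and angle between mount_b's own z axis and vertical below 0.12 rad) or (y of mount_c in the frame of rinse_rack between -0.008 and 0.008 m and z of mount_c in the frame of rinse_rack between 0.005 and 0.0105 m and horizontal distance between mount_c and rinse_pin between 0.16 and 0.176 m and angle between mount_c's own z axis and vertical below 0.12 rad) or (y of mount_d in the frame of rinse_rack between -0.008 and 0.008 m and z of mount_d in the frame of rinse_rack between 0.005 and 0.0105 m and horizontal distance between mount_d and rinse_pin between 0.16 and 0.176 m and angle between mount_d's own z axis and vertical below 0.12 rad))), for 0.2 s.
3. the specimen from the third well of the rinse rack, counted from its pin, is seated in the third well of the carrier bar; the others still stand in their wells of the rinse rack (((y of mount_a in the frame of carrier_bar between -0.008 and 0.008 m and z of mount_a in the frame of carrier_bar between 0.005 and 0.0105 m and horizontal distance between mount_a and carrier_pin between 0.114 and 0.13 m and angle between mount_a's own z axis and vertical below 0.12 rad) or (y of mount_b in the frame of carrier_bar between -0.008 and 0.008 m and z of mount_b in the frame of carrier_bar between 0.005 and 0.0105 m and horizontal distance between mount_b and carrier_pin between 0.114 and 0.13 m and angle between mount_b's own z axis and vertical below 0.12 rad) or (y of mount_c in the frame of carrier_bar between -0.008 and 0.008 m and z of mount_c in the frame of carrier_bar between 0.005 and 0.0105 m and horizontal distance between mount_c and carrier_pin between 0.114 and 0.13 m and angle between mount_c's own z axis and vertical below 0.12 rad) or (y of mount_d in the frame of carrier_bar between -0.008 and 0.008 m and z of mount_d in the frame of carrier_bar between 0.005 and 0.0105 m and horizontal distance between mount_d and carrier_pin between 0.114 and 0.13 m and angle between mount_d's own z axis and vertical below 0.12 rad)) and ((y of mount_a in the frame of rinse_rack between -0.008 and 0.008 m and z of mount_a in the frame of rinse_rack between 0.005 and 0.0105 m and horizontal distance between mount_a and rinse_pin between 0.16 and 0.176 m and angle between mount_a's own z axis and vertical below 0.12 rad) or (y of mount_b in the frame of rinse_rack between -0.008 and 0.008 m and z of mount_b in the frame of rinse_rack between 0.005 and 0.0105 m and horizontal distance between mount_b and rinse_pin between 0.16 and 0.176 m and angle between mount_b's own z axis and vertical below 0.12 rad) or (y of mount_c in the frame of rinse_rack between -0.008 and 0.008 m and z of mount_c in the frame of rinse_rack between 0.005 and 0.0105 m and horizontal distance between mount_c and rinse_pin between 0.16 and 0.176 m and angle between mount_c's own z axis and vertical below 0.12 rad) or (y of mount_d in the frame of rinse_rack between -0.008 and 0.008 m and z of mount_d in the frame of rinse_rack between 0.005 and 0.0105 m and horizontal distance between mount_d and rinse_pin between 0.16 and 0.176 m and angle between mount_d's own z axis and vertical below 0.12 rad))), for 0.2 s.
4. the specimen from the fourth well of the rinse rack, counted from its pin, is seated in the fourth well of the carrier bar; it was the last (((y of mount_a in the frame of carrier_bar between -0.008 and 0.008 m and z of mount_a in the frame of carrier_bar between 0.005 and 0.0105 m and horizontal distance between mount_a and carrier_pin between 0.16 and 0.176 m and angle between mount_a's own z axis and vertical below 0.12 rad) or (y of mount_b in the frame of carrier_bar between -0.008 and 0.008 m and z of mount_b in the frame of carrier_bar between 0.005 and 0.0105 m and horizontal distance between mount_b and carrier_pin between 0.16 and 0.176 m and angle between mount_b's own z axis and vertical below 0.12 rad) or (y of mount_c in the frame of carrier_bar between -0.008 and 0.008 m and z of mount_c in the frame of carrier_bar between 0.005 and 0.0105 m and horizontal distance between mount_c and carrier_pin between 0.16 and 0.176 m and angle between mount_c's own z axis and vertical below 0.12 rad) or (y of mount_d in the frame of carrier_bar between -0.008 and 0.008 m and z of mount_d in the frame of carrier_bar between 0.005 and 0.0105 m and horizontal distance between mount_d and carrier_pin between 0.16 and 0.176 m and angle between mount_d's own z axis and vertical below 0.12 rad))), for 0.2 s.
At the end, for the whole second after the job is handed in: Each of the four wells of the carrier bar holds one specimen, upright (within 0.12 rad), its underside within 2.5 mm of the well floor and its centre within 8 mm of the well's centre along and across the row; they were moved one after another in order from the pin end; all are let go of and at rest (((y of mount_a in the frame of carrier_bar between -0.008 and 0.008 m and z of mount_a in the frame of carrier_bar between 0.005 and 0.0105 m and horizontal distance between mount_a and carrier_pin between 0.022 and 0.038 m and angle between mount_a's own z axis and vertical below 0.12 rad) or (y of mount_b in the frame of carrier_bar between -0.008 and 0.008 m and z of mount_b in the frame of carrier_bar between 0.005 and 0.0105 m and horizontal distance between mount_b and carrier_pin between 0.022 and 0.038 m and angle between mount_b's own z axis and vertical below 0.12 rad) or (y of mount_c in the frame of carrier_bar between -0.008 and 0.008 m and z of mount_c in the frame of carrier_bar between 0.005 and 0.0105 m and horizontal distance between mount_c and carrier_pin between 0.022 and 0.038 m and angle between mount_c's own z axis and vertical below 0.12 rad) or (y of mount_d in the frame of carrier_bar between -0.008 and 0.008 m and z of mount_d in the frame of carrier_bar between 0.005 and 0.0105 m and horizontal distance between mount_d and carrier_pin between 0.022 and 0.038 m and angle between mount_d's own z axis and vertical below 0.12 rad)) and ((y of mount_a in the frame of carrier_bar between -0.008 and 0.008 m and z of mount_a in the frame of carrier_bar between 0.005 and 0.0105 m and horizontal distance between mount_a and carrier_pin between 0.068 and 0.084 m and angle between mount_a's own z axis and vertical below 0.12 rad) or (y of mount_b in the frame of carrier_bar between -0.008 and 0.008 m and z of mount_b in the frame of carrier_bar between 0.005 and 0.0105 m and horizontal distance between mount_b and carrier_pin between 0.068 and 0.084 m and angle between mount_b's own z axis and vertical below 0.12 rad) or (y of mount_c in the frame of carrier_bar between -0.008 and 0.008 m and z of mount_c in the frame of carrier_bar between 0.005 and 0.0105 m and horizontal distance between mount_c and carrier_pin between 0.068 and 0.084 m and angle between mount_c's own z axis and vertical below 0.12 rad) or (y of mount_d in the frame of carrier_bar between -0.008 and 0.008 m and z of mount_d in the frame of carrier_bar between 0.005 and 0.0105 m and horizontal distance between mount_d and carrier_pin between 0.068 and 0.084 m and angle between mount_d's own z axis and vertical below 0.12 rad)) and ((y of mount_a in the frame of carrier_bar between -0.008 and 0.008 m and z of mount_a in the frame of carrier_bar between 0.005 and 0.0105 m and horizontal distance between mount_a and carrier_pin between 0.114 and 0.13 m and angle between mount_a's own z axis and vertical below 0.12 rad) or (y of mount_b in the frame of carrier_bar between -0.008 and 0.008 m and z of mount_b in the frame of carrier_bar between 0.005 and 0.0105 m and horizontal distance between mount_b and carrier_pin between 0.114 and 0.13 m and angle between mount_b's own z axis and vertical below 0.12 rad) or (y of mount_c in the frame of carrier_bar between -0.008 and 0.008 m and z of mount_c in the frame of carrier_bar between 0.005 and 0.0105 m and horizontal distance between mount_c and carrier_pin between 0.114 and 0.13 m and angle between mount_c's own z axis and vertical below 0.12 rad) or (y of mount_d in the frame of carrier_bar between -0.008 and 0.008 m and z of mount_d in the frame of carrier_bar between 0.005 and 0.0105 m and horizontal distance between mount_d and carrier_pin between 0.114 and 0.13 m and angle between mount_d's own z axis and vertical below 0.12 rad)) and ((y of mount_a in the frame of carrier_bar between -0.008 and 0.008 m and z of mount_a in the frame of carrier_bar between 0.005 and 0.0105 m and horizontal distance between mount_a and carrier_pin between 0.16 and 0.176 m and angle between mount_a's own z axis and vertical below 0.12 rad) or (y of mount_b in the frame of carrier_bar between -0.008 and 0.008 m and z of mount_b in the frame of carrier_bar between 0.005 and 0.0105 m and horizontal distance between mount_b and carrier_pin between 0.16 and 0.176 m and angle between mount_b's own z axis and vertical below 0.12 rad) or (y of mount_c in the frame of carrier_bar between -0.008 and 0.008 m and z of mount_c in the frame of carrier_bar between 0.005 and 0.0105 m and horizontal distance between mount_c and carrier_pin between 0.16 and 0.176 m and angle between mount_c's own z axis and vertical below 0.12 rad) or (y of mount_d in the frame of carrier_bar between -0.008 and 0.008 m and z of mount_d in the frame of carrier_bar between 0.005 and 0.0105 m and horizontal distance between mount_d and carrier_pin between 0.16 and 0.176 m and angle between mount_d's own z axis and vertical below 0.12 rad)) and linear speed of each of mount_a, mount_b, mount_c, mount_d below 0.01 m/s and angular speed of each of mount_a, mount_b, mount_c, mount_d below 0.2 rad/s and contact force between each of mount_a, mount_b, mount_c, mount_d and the fingers below 0.05 N); the robot touches nothing.
It fails at once if the pair of tweezers is shifted by more than 20 mm (distance of tweezers from where it was at the start of the episode above 0.02 m).
It fails at once if the tin is shifted by more than 20 mm (distance of pad_tin from where it was at the start of the episode above 0.02 m).
It also fails if it takes over 83 s, if anything falls off the work surface, if the arm or the gripper's body presses on something with over 40 N, if the wrist force passes 120 N, or if a joint passes its speed limit or range.

## Working session

There is one attempt and no reset: what is moved stays moved. The work goes in short steps, Python scripts to look and compute and a shell command to move; the robot and the scene stay as the last step left them, time stands still between calls to the robot, and variables do not carry over. Pictures are saved under pics/ and viewed, at most 18 in all, crops included, and the job is handed in when it is done.

```bash
mkdir -p pics; cat > h.py <<'E'
from rig import *
import numpy as np, cv2
from scipy.spatial.transform import Rotation as R
def save(c,n): cv2.imwrite('pics/'+n,cv2.cvtColor(c["pixels"],cv2.COLOR_RGB2BGR))
E
python3 - <<'E'
from h import *
s=read_state(); print({k:np.round(v,3).tolist() for k,v in s.items()})
for n in("top","side"):
    c=camera(n); save(c,n+'0.png'); print(n,c["intrinsics"],c["xyz"],c["rotation"],[k for k in c])
a=cv2.imread('pics/top0.png');b=cv2.imread('pics/side0.png')
E
```

```text
{'t': 0.0, 'joints': [-1.356, 0.265, 1.605, -0.0, 1.274, -0.037], 'joint_vel': [0.002, 0.0, -0.001, -0.001, 0.001, 0.001], 'joint_torque': [0.002, -51.511, -36.732, 0.0, 0.013, -0.0], 'tool_pos': [0.168, -0.653, 0.2], 'eef_rot': [-3.115, -0.394, 0.0], 'contact_force': [0.022, -0.901, -0.947], 'torque': [-0.019, 0.007, -0.013], 'finger_force': 0.0, 'finger_gap': 1.001}
top [[496.09343091   0.         252.29741749]
 [  0.         496.09343091 197.37732356]
 [  0.           0.           1.        ]] [ 0.37673734 -0.36305341  0.9255539 ] [ 0.13822484 -0.11080721 -1.55257221] ['pixels', 'intrinsics', 'xyz', 'rotation']
side [[486.8176773    0.         259.19667271]
 [  0.         486.8176773  190.49218589]
 [  0.           0.           1.        ]] [0.72813179 0.16720147 0.77151137] [0.17464818 0.92408456 2.59788807] ['pixels', 'intrinsics', 'xyz', 'rotation']
```

View pics/top0.png

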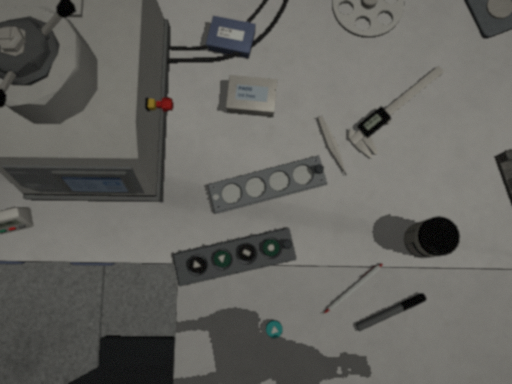

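View pics/side0.png

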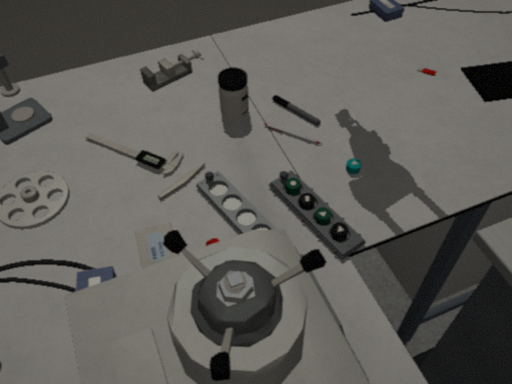

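The top view shows the rack at about (235,256), its mounts at (195,265), (221,258), (246,252) and (271,246), and its pin at (286,243). The carrier wells are at (231,193), (255,187), (279,181) and (302,174), with the pin at (318,169). The turquoise look-alike at (273,328) is excluded. In the side view the mounts are at (292,186) to (340,232), the pins at (284,175) and (209,177), and the carrier's far well is hidden.

```bash
cat >> h.py <<'E'
def ray(c,uv,fish=False):
    K=c["intrinsics"];p=np.array([(uv[0]-K[0,2])/K[0,0],(uv[1]-K[1,2])/K[1,1]])
    if fish:
        r=np.hypot(*p);d=np.array([*(p/max(r,1e-9)*np.sin(r)),np.cos(r)])
    else: d=np.array([*p,1.])
    d=R.from_rotvec(c["rotation"]).apply(d*[1,-1,-1]); return np.array(c["xyz"]),d/np.linalg.norm(d)
def atz(c,uv,z,fish=False):
    o,d=ray(c,uv,fish); return o+d*(z-o[2])/d[2]
def tri(rs):
    A=sum(np.eye(3)-np.outer(d,d) for o,d in rs);b=sum((np.eye(3)-np.outer(d,d))@o for o,d in rs)
    x=np.linalg.solve(A,b); return x,[float(np.linalg.norm(np.cross(x-o,d))) for o,d in rs]
def proj(c,X,fish=False):
    K=c["intrinsics"];q=R.from_rotvec(c["rotation"]).inv().apply(np.array(X)-c["xyz"])*[1,-1,-1]
    if fish:
        r=np.hypot(q[0],q[1]);t=np.arctan2(r,q[2]);p=q[:2]/r*t
    else:p=q[:2]/q[2]
    return p*[K[0,0],K[1,1]]+[K[0,2],K[1,2]]
def cen(m):
    ys,xs=np.nonzero(m); return np.array([xs.mean(),ys.mean()])
E
python3 - <<'E'
from h import *
C={}
for n in("top","side","wrist"):
    c=C[n]=camera(n)
    if n=="wrist": save(c,'wrist0.png')
    print(n,"TCP at",proj(c,read_state()["tool_pos"],n=="wrist"))
    for t in("mount_a","mount_b","mount_c","mount_d","rinse_pin","carrier_pin","rinse_rack","carrier_bar","tweezers","pad_tin"):
        for s in silhouettes(t,n)[:5]:
            if s["score"]>.2: 
                u=cen(s["pixels"]); print(t,round(s["score"],2),np.round(u,1),s["extent"],int(s["pixels"].sum()), np.round(atz(c,u,.03 if "mount" in t or "pin" in t else .016,n=="wrist"),3))
E
```

```text
top TCP at [470.76064973 435.03791096]
mount_a 0.8 [274. 329.] [268.0, 320.1, 12.4, 15.9] 212 [ 0.287 -0.388  0.03 ]
mount_a 0.76 [246.6 253.1] [240.7, 242.0, 13.2, 17.7] 228 [ 0.419 -0.338  0.03 ]
mount_a 0.69 [222.  258.8] [216.1, 251.8, 12.9, 19.0] 225 [ 0.408 -0.294  0.03 ]
mount_a 0.67 [197.  264.3] [190.6, 257.8, 16.2, 16.1] 226 [ 0.397 -0.249  0.03 ]
mount_a 0.51 [271.1 247.8] [262.3, 239.1, 17.7, 21.0] 264 [ 0.429 -0.381  0.03 ]
mount_b 0.8 [274. 329.] [268.0, 320.1, 12.4, 15.9] 212 [ 0.287 -0.388  0.03 ]
mount_b 0.76 [246.6 253.1] [240.7, 242.0, 13.2, 17.7] 228 [ 0.419 -0.338  0.03 ]
mount_b 0.69 [222.  258.8] [216.1, 251.8, 12.9, 19.0] 225 [ 0.408 -0.294  0.03 ]
mount_b 0.67 [197.  264.3] [190.6, 257.8, 16.2, 16.1] 226 [ 0.397 -0.249  0.03 ]
mount_b 0.51 [271.1 247.8] [262.3, 239.1, 17.7, 21.0] 264 [ 0.429 -0.381  0.03 ]
mount_c 0.8 [274. 329.] [268.0, 320.1, 12.4, 15.9] 212 [ 0.287 -0.388  0.03 ]
mount_c 0.76 [246.6 253.1] [240.7, 242.0, 13.2, 17.7] 228 [ 0.419 -0.338  0.03 ]
mount_c 0.69 [222.  258.8] [216.1, 251.8, 12.9, 19.0] 225 [ 0.408 -0.294  0.03 ]
mount_c 0.67 [197
[... 3104 characters left out ...]
0.557 -0.388  0.016]
carrier_bar 0.38 [153.3 244.4] [133.4, 222.6, 42.5, 45.6] 1124 [ 0.725 -0.36   0.016]
tweezers 0.56 [180.4 181.7] [159.6, 165.4, 45.4, 32.8] 394 [ 0.634 -0.485  0.016]
tweezers 0.51 [283.8 175. ] [278.2, 168.8, 11.4, 11.4] 61 [ 0.434 -0.418  0.016]
pad_tin 0.71 [153.6 244.5] [135.5, 223.2, 43.7, 46.1] 1159 [ 0.724 -0.359  0.016]
wrist TCP at [254.93412078 223.62102341]
mount_a 0.93 [86.8 37.9] [76.7, 24.4, 22.0, 25.8] 447 [ 0.284 -0.404  0.03 ]
mount_b 0.93 [86.8 37.9] [76.7, 24.4, 22.0, 25.8] 447 [ 0.284 -0.404  0.03 ]
mount_c 0.93 [86.8 37.9] [76.7, 24.4, 22.0, 25.8] 447 [ 0.284 -0.404  0.03 ]
mount_d 0.93 [86.8 37.9] [76.7, 24.4, 22.0, 25.8] 447 [ 0.284 -0.404  0.03 ]
```

View pics/wrist0.png

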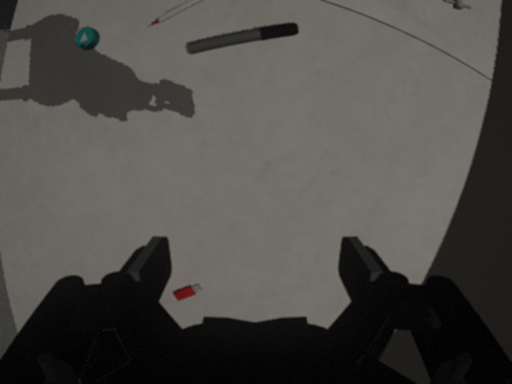

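```bash
python3 - <<'E'
from h import *
s=read_state();T=R.from_rotvec(s["eef_rot"]);w=camera("wrist")
print("cam in tool",T.inv().apply(w["xyz"]-s["tool_pos"]),(T.inv()*R.from_rotvec(w["rotation"])).as_matrix().round(2))
print(T.as_matrix().round(3),w["intrinsics"][0])
t=camera("top");sd=camera("side")
P=[((271.1,247.8),(293.4,186)),((246.6,253.1),(306.9,200.7)),((222,258.8),(322.5,215.6)),((197,264.3),(339.5,231.1)),((286,243),(283.6,175)),((318.5,169),(209,175.5)),((279,181),(231.5,203.5)),((302,174),(218,190)),((274,329),(353.2,166))]
for a,b in P:
    x,e=tri([ray(t,a),ray(sd,b)]); print(x.round(4),np.round(e,4))
for uv in((231,193),(255,187),(279,181),(302,174),(318.5,169)): print(atz(t,uv,.012).round(4))
print("machine corner",atz(t,(163,200),0),atz(t,(163,200),.2))
E
```

```text
cam in tool [ 0.06975154 -0.00027947 -0.17159113] [[ 0.    0.96  0.27]
 [ 1.   -0.   -0.  ]
 [-0.    0.27 -0.96]]
[[ 0.968  0.249  0.   ]
 [ 0.249 -0.968  0.   ]
 [ 0.    -0.    -1.   ]] [297.31863964   0.         254.50640833]
[ 0.4295 -0.3818  0.0188] [0.0001 0.0001]
[ 0.4201 -0.3378  0.0178] [0.0011 0.0011]
[ 0.4091 -0.2933  0.0185] [0.0011 0.0011]
[ 0.398  -0.2481  0.0207] [0.0005 0.0005]
[ 0.4385 -0.4087  0.0279] [0.0007 0.0007]
[ 0.5766 -0.4683  0.0259] [0.0011 0.0011]
[ 0.5563 -0.3961  0.009 ] [0.0011 0.0011]
[ 0.5697 -0.4389  0.0095] [0.0006 0.0006]
[ 0.2856 -0.3891  0.0077] [0.001 0.001]
[ 0.5308 -0.3059  0.012 ]
[ 0.5427 -0.3506  0.012 ]
[ 0.5548 -0.3954  0.012 ]
[ 0.5687 -0.4384  0.012 ]
[ 0.5786 -0.4694  0.012 ]
machine corner [ 0.51765518 -0.17660219  0.        ] [ 0.48720469 -0.21689184  0.2       ]
```

```bash
cat > go.py <<'E'
import sys
from h import *
def rel(x,y,z,yaw=0.25):
    s=read_state();T=R.from_rotvec(s["eef_rot"])
    # desired: tool z down, tool y at angle yaw
    yx=np.array([np.cos(yaw),np.sin(yaw),0]);zx=np.array([0,0,-1.]);xx=np.cross(yx,zx)
    D=R.from_matrix(np.c_[xx,yx,zx])
    d=T.inv().apply(np.array([x,y,z])-s["tool_pos"])/.3; r=(T.inv()*D).as_rotvec()/1.5
    print("t",round(s["t"],2),"pos",s["tool_pos"].round(4) if hasattr(s["tool_pos"],"round") else np.round(s["tool_pos"],4),"gap",round(s["finger_gap"],3),"SHIFT",d.round(3),"TURN",r.round(3))
if __name__=="__main__": rel(*map(float,sys.argv[1:]))
E
python3 -m handwheel '[[[0.13,-0.07,0,0,0,-0.082],[0.26,-0.14,0,0,0,-0.164],[0.38,-0.21,0,0,0,-0.246],[0.5,-0.28,0,0,0,-0.328],[0.6,-0.34,0,0,0,-0.41]]]' 0.1
python3 go.py .48 -.36 .2
```

```text
t: 2.32
tool_pos: [0.3182, -0.5087, 0.2013]
eef_rot: [2.847, 1.327, 0.0]
contact_force: [1.4, -0.6, -0.5]
finger_gap: 0.551
finger_force: 0.0
t 2.32 pos [ 0.3182 -0.5087  0.2013] gap 0.551 SHIFT [0.726 0.094 0.004] TURN [ 0.     0.    -0.632]
```

```bash

python3 -m handwheel '[[[0.13,0.02,0,0,0,-0.08],[0.26,0.04,0,0,0,-0.16],[0.39,0.06,0,0,0,-0.24],[0.52,0.08,0,0,0,-0.32],[0.65,0.09,0,0,0,-0.4]]]' 0.1 >/dev/null
python3 -m handwheel '[[[0.03,0,0,0,0,-0.08],[0.06,0,0,0,0,-0.16],[0.06,0,0,0,0,-0.21],[0.06,0,0,0,0,-0.23],[0.06,0,0,0,0,-0.23]]]'
python3 go.py .48 -.36 .2
cat > look.py <<'E'
import sys,pickle
from h import *
def look(name):
    c=camera("wrist");save(c,name+'.png');out=dict(cam=c)
    for t in("mount_a","rinse_pin","carrier_pin","rinse_rack","carrier_bar"):
        out[t]=[(cen(s["pixels"]),s["score"],s["extent"],int(s["pixels"].sum())) for s in silhouettes(t,"wrist") if s["score"]>.2]
        for u,sc,e,n in out[t]: print(t,round(sc,2),u.round(1),np.round(e),n,atz(c,u,.02,True)[:2].round(4))
    pickle.dump(out,open(name+'.pkl','wb'))
look(sys.argv[1])
E
python3 look.py w1
```

```text
t: 3.15
tool_pos: [0.466, -0.3606, 0.2013]
eef_rot: [1.936, 2.474, -0.0]
contact_force: [-0.6, 0.0, -0.3]
finger_gap: 0.55
finger_force: 0.0
t 3.15 pos [ 0.466  -0.3606  0.2013] gap 0.55 SHIFT [-0.009  0.046  0.004] TURN [ 0.     0.    -0.005]
mount_a 0.9 [221.9 176.2] [207. 160.  29.  32.] 565 [ 0.4311 -0.3817]
mount_a 0.89 [118.5 155.3] [110. 144.  20.  25.] 447 [ 0.2929 -0.3861]
mount_a 0.87 [221.   63.2] [207.  50.  26.  28.] 577 [ 0.399  -0.2491]
mount_a 0.72 [221.3 101.2] [208.  92.  31.  24.] 541 [ 0.4101 -0.2934]
mount_a 0.57 [222.7 139.8] [210. 127.  28.  30.] 554 [ 0.4223 -0.338 ]
rinse_pin 0.66 [222.6 200.5] [218. 194.  12.  15.] 165 [ 0.4385 -0.412 ]
rinse_rack 0.55 [223.7 115. ] [197.  32.  52. 171.] 5858 [ 0.4166 -0.3088]
carrier_bar 0.72 [314.3 171.6] [286. 106.  54. 160.] 6061 [ 0.5397 -0.3487]
```

View pics/w1.png

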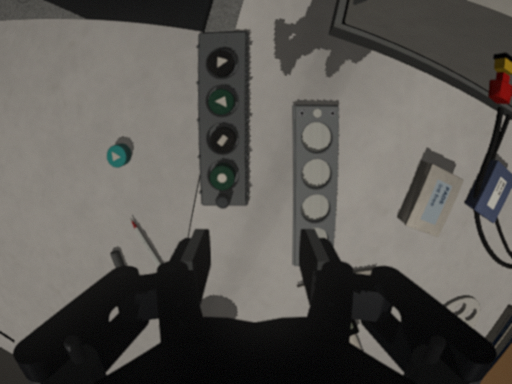

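The wrist view shows the rack's pin at (223,200), with the specimens following in order: round/green (222,176), square/black (223,140), triangle/green (221,101) and triangle/black (221,63). The turquoise look-alike is at (118,155), off the rack. The carrier wells are at (316,207), (316,172) and (317,136); its first well and pin are behind the finger near (316,240). First pick: (222,176), beside the pin.

```bash
python3 go.py .431 -.382 .11
python3 - <<'E'
import pickle
from h import *
c=pickle.load(open('w1.pkl','rb'))["cam"];g=cv2.cvtColor(c["pixels"],cv2.COLOR_RGB2GRAY)
for u in((317,136),(316,172),(316,207)):
    m=np.zeros_like(g);cv2.circle(m,u,20,255,-1)
    n,l,st,ce=cv2.connectedComponentsWithStats(((g>135)&(m>0)).astype(np.uint8))
    i=1+np.argmax(st[1:,4]);print(g[u[1],u[0]],st[i],ce[i].round(1),atz(c,ce[i],.010,True).round(4))
print(atz(c,(318,113),.016,True))
E
```

```text
t 3.45 pos [ 0.4656 -0.3612  0.2012] gap 0.554 SHIFT [-0.04  -0.129  0.304] TURN [-0.    -0.    -0.007]
133 [305 135   2   6   9] [305.3 137.8] [ 0.5194 -0.312   0.01  ]
134 [305 165   5  13  26] [306.6 171.1] [ 0.5325 -0.3522  0.01  ]
134 [304 200   7  14  44] [306.5 206.6] [ 0.5459 -0.3975  0.01  ]
[ 0.52533733 -0.27837212  0.016     ]
```

```bash

python3 -m handwheel '[[[-0.01,-0.04,0.1,0,0,0],[-0.03,-0.08,0.2,0,0,0],[-0.04,-0.13,0.3,0,0,0],[-0.04,-0.13,0.3,0,0,0]]]' 0
python3 look.py w2
python3 - <<'E'
import pickle
from h import *
A=pickle.load(open('w1.pkl','rb'));B=pickle.load(open('w2.pkl','rb'))
for t in("mount_a","rinse_pin"):
  for a in A[t]:
    for b in B[t]:
      x,e=tri([ray(A["cam"],a[0],True),ray(B["cam"],b[0],True)])
      if max(e)<.004: print(t,a[0].round(),b[0].round(),x.round(4),np.round(e,4))
def wells(n,th):
    c=n;g=cv2.cvtColor(c["pixels"],cv2.COLOR_RGB2GRAY);out=[]
    for k in range(4):
        X=np.array([.531,-.306,.012])+np.array([.0126,-.0442,0])*k
        u=proj(c,X,True)
        if not(20<u[0]<490 and 20<u[1]<364): continue
        m=np.zeros_like(g);cv2.circle(m,tuple(int(v) for v in u),26,255,-1)
        b=((g>th)&(m>0)).astype(np.uint8);nn,l,st,ce=cv2.connectedComponentsWithStats(b)
        i=1+np.argmax(st[1:,4]);print(k,u.round(),g[int(u[1]),int(u[0])],st[i],ce[i].round(1),atz(c,ce[i],.010,True).round(4))
wells(A["cam"],115);wells(B["cam"],115)
im=cv2.imread('pics/w2.png');cv2.imwrite('pics/w2c.png',cv2.resize(im[20:290,100:460],None,fx=2,fy=2))
E
```

```text
t: 3.78
tool_pos: [0.4248, -0.3791, 0.1041]
eef_rot: [-1.933, -2.46, -0.001]
contact_force: [-1.8, 1.4, -0.9]
finger_gap: 0.502
finger_force: 0.0
mount_a 0.98 [262.6 142.6] [246. 125.  37.  34.] 1036 [ 0.422  -0.3376]
mount_a 0.84 [260.9  89.4] [244.  72.  35.  37.] 1048 [ 0.4096 -0.2933]
mount_a 0.79 [260.4  38.5] [244.  19.  35.  38.] 1116 [ 0.3985 -0.2496]
mount_a 0.68 [117.1 162.5] [101. 148.  34.  30.] 857 [ 0.293  -0.3853]
mount_a 0.58 [260.8 192.6] [244. 170.  35.  44.] 1080 [ 0.4313 -0.3815]
rinse_pin 0.62 [260.5 225.8] [250. 214.  22.  23.] 359 [ 0.4389 -0.4126]
carrier_pin 0.37 [377.1 182.4] [342.  98.  66. 176.] 9215 [ 0.5352 -0.3458]
rinse_rack 0.58 [260.8 111.6] [224.   2.  73. 229.] 11129 [ 0.4141 -0.312 ]
carrier_bar 0.78 [377.2 182.5] [343.  96.  66. 177.] 9134 [ 0.5353 -0.3459]
mount_a [222. 176.] [117. 163.] [ 0.4489 -0.2926  0.3604] [0.0034 0.0034]
mount_a [222. 176.] [261. 193.] [ 0.4312 -0.3813  0.0213] [0.0001 0.0001]
mount_a [119. 155.] [263. 143.] [ 0.4108 -0.3138  0.2864] [0.002 0.002]
mount_a [119. 155.] [261.  89.] [ 0.4113 -0.3146  0.2878] [0.0011 0.0011]

[... 671 characters left out ...]
3. 200.] [261. 226.] [ 0.4386 -0.4111  0.0234] [0.0002 0.0002]
0 [316. 136.] 132 [303 123  27  26 551] [316.1 135.3] [ 0.5317 -0.3054  0.01  ]
1 [316. 172.] 134 [303 159  26  26 510] [315.9 171.5] [ 0.5443 -0.3497  0.01  ]
2 [315. 207.] 135 [303 195  25  24 462] [315.2 205.9] [ 0.5569 -0.3938  0.01  ]
3 [314. 239.] 42 [287 223   6  29 100] [290.  236.9] [ 0.5367 -0.4441  0.01  ]
0 [382. 140.] 142 [366 122  32  35 866] [381.9 139.2] [ 0.5315 -0.3056  0.01  ]
1 [380. 187.] 141 [364 170  32  33 784] [379.8 185.9] [ 0.5442 -0.3497  0.01  ]
2 [376. 230.] 142 [361 215  30  30 664] [376.1 229.3] [ 0.5569 -0.3938  0.01  ]
3 [371. 269.] 14 [357 256  29  18 244] [370.1 263.1] [ 0.5657 -0.4324  0.01  ]
```

View pics/w2c.png

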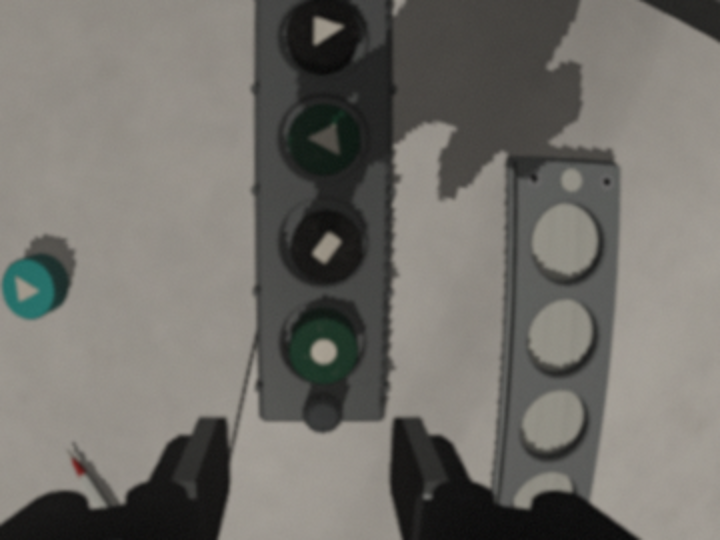

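The crop confirms it: round/green at crop (322,345) stands beside the rack pin (322,412). Wells match the 46 mm pitch and the heights (mount mid at about 0.02 m) are plausible.

```bash
python3 go.py .4312 -.3814 .06; python3 -c "
from rig import *;print(read_state()['contact_force'])"
```

```text
t 4.08 pos [ 0.4328 -0.3832  0.1139] gap 0.503 SHIFT [ 0.008 -0.004  0.179] TURN [ 0.002  0.003 -0.006]
[ 1.09220871 -1.00626952  0.2343936 ]
```

```bash
python3 -m handwheel '[[[0.008,-0.004,0.09,0,0,0],[0.008,-0.004,0.179,0,0,0]]]' | grep pos
python3 -m handwheel '[[[0,0,0,0,0,0],[0,0,0,0,0,0]]]' -0.1| grep -E "pos|gap"
python3 -m handwheel '[[[0,0,0,0,0,0]]]' |grep pos
python3 go.py .4312 -.3814 .027
```

```text
tool_pos: [0.4326, -0.3825, 0.0615]
tool_pos: [0.4289, -0.3792, 0.0575]
finger_gap: 0.449
tool_pos: [0.4304, -0.3808, 0.0594]
t 4.5 pos [ 0.4304 -0.3808  0.0594] gap 0.452 SHIFT [-0.002  0.002  0.108] TURN [ 0.001  0.002 -0.006]
```

```bash
python3 -m handwheel '[[[0,0,0.03,0,0,0],[0,0,0.06,0,0,0],[0,0,0.09,0,0,0],[0,0,0.105,0,0,0],[0,0,0.11,0,0,0]]]' 
python3 -m handwheel '[[[0,0,0,0,0,0],[0,0,0,0,0,0]]]'
python3 - <<'E'
from h import *
c=camera("side");save(c,'s1.png');im=cv2.imread('pics/s1.png');cv2.imwrite('pics/s1c.png',cv2.resize(im[100:260,230:430],None,fx=3,fy=3,interpolation=cv2.INTER_CUBIC))
E
```

```text
t: 4.92
tool_pos: [0.428, -0.379, 0.0228]
eef_rot: [-1.937, -2.47, -0.0]
contact_force: [-0.6, 0.9, -0.3]
finger_gap: 0.453
finger_force: 0.0
t: 5.08
tool_pos: [0.4289, -0.3799, 0.0243]
eef_rot: [-1.938, -2.472, -0.0]
contact_force: [-0.6, 0.2, 1.3]
finger_gap: 0.447
finger_force: 0.0
```

View pics/s1c.png

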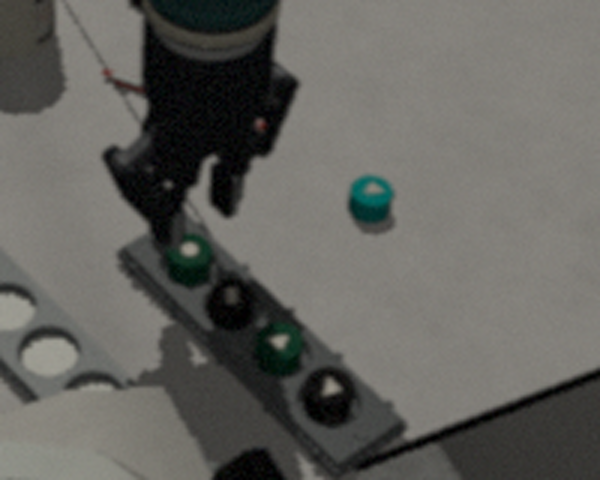

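The fingertips at crop (165,235) and (230,207) seem to sit above or behind the specimen at (188,258), so I'll check where they should project before closing.

```bash
python3 - <<'E'
from h import *
s=read_state();T=R.from_rotvec(s["eef_rot"]);print(s["tool_pos"])
c=camera("side");w=camera("wrist");save(w,'w3.png')
for dz in(-.011,0,.008):
  for dy in(-.019,0,.019):
    X=T.apply([0,dy,dz])+s["tool_pos"]; u=proj(c,X); print(dz,dy,"crop",((u-[230,100])*3).round(),"wrist",proj(w,X,True).round())
print(((proj(c,[.4312,-.3814,.03])-[230,100])*3).round(),proj(w,[.4312,-.3814,.03],True))
im=cv2.imread('pics/w3.png');cv2.imwrite('pics/w3c.png',cv2.resize(im[80:330,100:420],None,fx=2.4,fy=2.4))
E
```

```text
[ 0.42916102 -0.38009477  0.02460407]
-0.011 -0.019 crop [215. 230.] wrist [221. 230.]
-0.011 0 crop [193. 243.] wrist [253. 230.]
-0.011 0.019 crop [171. 257.] wrist [285. 230.]
0 -0.019 crop [214. 241.] wrist [223. 223.]
0 0 crop [192. 254.] wrist [253. 223.]
0 0.019 crop [170. 267.] wrist [284. 223.]
0.008 -0.019 crop [214. 249.] wrist [224. 218.]
0.008 0 crop [192. 262.] wrist [253. 218.]
0.008 0.019 crop [170. 275.] wrist [283. 218.]
[189. 248.] [256.00774045 228.6690512 ]
```

View pics/w3c.png

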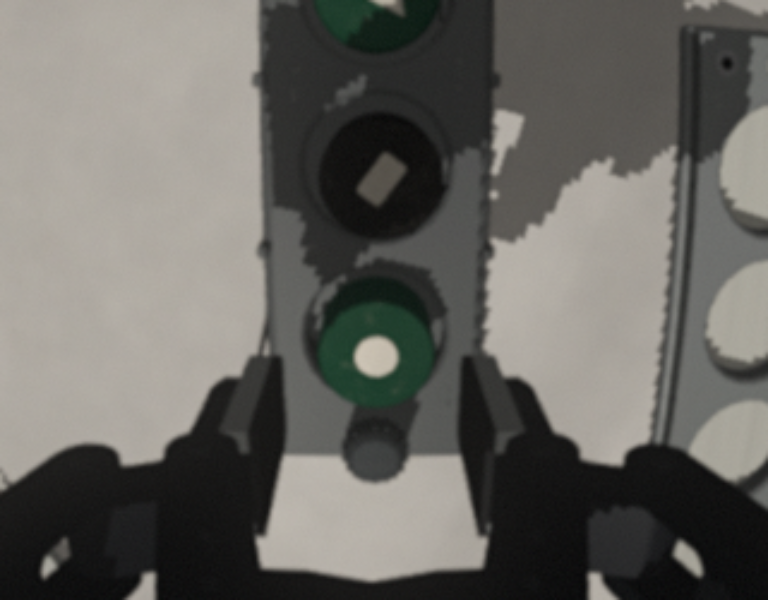

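```bash
python3 - <<'E'
from h import *
s=read_state();T=R.from_rotvec(s["eef_rot"])
c=camera("side");w=camera("wrist")
for g in (.019,.0265):
 for dz in(-.03,-.02,-.01,0,.008):
  print(g,dz,[(tuple(((proj(c,T.apply([tx,dy,dz])+s["tool_pos"])-[230,100])*3).round()),tuple(((proj(w,T.apply([tx,dy,dz])+s["tool_pos"],True)-[100,80])*2.4).round())) for dy in(-g,g) for tx in(.011,-.011)])
E
```

```text
0.019 -0.03 [((np.float64(228.0), np.float64(221.0)), (np.float64(279.0), np.float64(348.0))), ((np.float64(206.0), np.float64(201.0)), (np.float64(284.0), np.float64(437.0))), ((np.float64(182.0), np.float64(248.0)), (np.float64(456.0), np.float64(348.0))), ((np.float64(161.0), np.float64(227.0)), (np.float64(451.0), np.float64(437.0)))]
0.019 -0.02 [((np.float64(227.0), np.float64(231.0)), (np.float64(285.0), np.float64(331.0))), ((np.float64(205.0), np.float64(211.0)), (np.float64(289.0), np.float64(416.0))), ((np.float64(181.0), np.float64(258.0)), (np.float64(451.0), np.float64(331.0))), ((np.float64(160.0), np.float64(237.0)), (np.float64(447.0), np.float64(416.0)))]
0.019 -0.01 [((np.float64(226.0), np.float64(241.0)), (np.float64(289.0), np.float64(316.0))), ((np.float64(204.0), np.float64(221.0)), (np.float64(293.0), np.float64(398.0))), ((np.float64(181.0), np.float64(268.0)), (np.float64(447.0), np.float64(316.0))), ((np.float64(160.0), np.float64(247.0)), (np.float64(443.0), np.float64(398.0)))]
0.019 0 [((np.float64(225.0), np.float64(251.0)), (np.float64(294.0), np.floa
[... 1606 characters left out ...]
np.float64(398.0)))]
0.0265 0 [((np.float64(233.0), np.float64(245.0)), (np.float64(264.0), np.float64(303.0))), ((np.float64(212.0), np.float64(225.0)), (np.float64(269.0), np.float64(381.0))), ((np.float64(171.0), np.float64(283.0)), (np.float64(472.0), np.float64(303.0))), ((np.float64(150.0), np.float64(262.0)), (np.float64(468.0), np.float64(381.0)))]
0.0265 0.008 [((np.float64(232.0), np.float64(253.0)), (np.float64(269.0), np.float64(293.0))), ((np.float64(212.0), np.float64(233.0)), (np.float64(272.0), np.float64(369.0))), ((np.float64(171.0), np.float64(290.0)), (np.float64(468.0), np.float64(293.0))), ((np.float64(150.0), np.float64(270.0)), (np.float64(464.0), np.float64(369.0)))]
```

```bash
for i in 1; do python3 -m handwheel '[[[0,0,0.005,0,0,0],[0,0,0.01,0,0,0],[0,0,0.013,0,0,0],[0,0,0.013,0,0,0]]]'; python3 -m handwheel '[[[0,0,0,0,0,0],[0,0,0,0,0,0]]]'; done
```

```text
t: 5.67
tool_pos: [0.4288, -0.3797, 0.0202]
eef_rot: [-1.938, -2.472, -0.0]
contact_force: [-0.3, 0.7, 0.6]
finger_gap: 0.449
finger_force: 0.0
t: 5.83
tool_pos: [0.429, -0.3799, 0.0205]
eef_rot: [-1.938, -2.472, -0.0]
contact_force: [-0.9, 0.8, 0.9]
finger_gap: 0.451
finger_force: 0.0
```

```bash
python3 -m handwheel '[[[0,0,0.006,0,0,0],[0,0,0.012,0,0,0],[0,0,0.018,0,0,0],[0,0,0.018,0,0,0]]]' | grep -E "pos|force"; python3 -m handwheel '[[[0,0,0,0,0,0]]]'| grep -E "pos|force"
python3 - <<'E'
from h import *
c=camera("side");save(c,'s2.png');w=camera("wrist");save(w,'w4.png')
a=cv2.resize(cv2.imread('pics/s2.png')[130:230,250:350],None,fx=4,fy=4);b=cv2.resize(cv2.imread('pics/w4.png')[160:310,180:330],(400,400));cv2.imwrite('pics/d.png',np.hstack([a,b]))
E
```

```text
tool_pos: [0.4287, -0.3796, 0.0146]
contact_force: [0.9, -0.0, -0.9]
finger_force: 0.0
tool_pos: [0.4289, -0.3798, 0.0149]
contact_force: [0.2, 0.0, 1.3]
finger_force: 0.0
```

View pics/d.png

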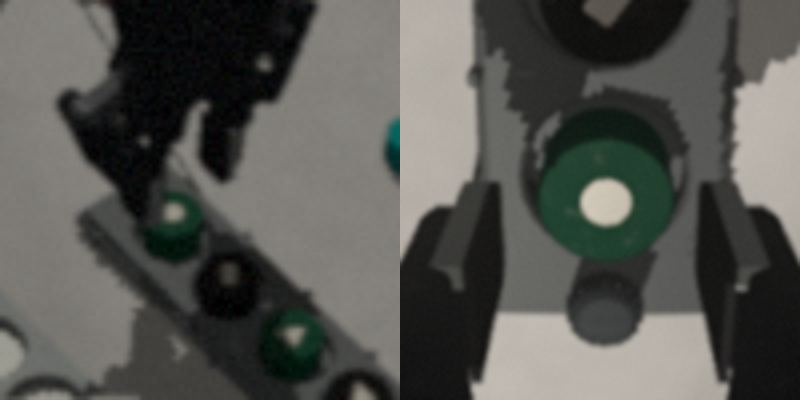

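Still no contact, and both views put the fingertips about 33 mm behind the reported TCP at this opening, not 8 mm ahead. I'll go down by that measured offset and watch the force.

```bash
python3 -m handwheel '[[[-0.003,0.003,0.015,0,0,0],[-0.006,0.006,0.03,0,0,0],[-0.006,0.006,0.045,0,0,0],[-0.006,0.006,0.055,0,0,0],[-0.006,0.006,0.06,0,0,0]]]' | grep -E "pos|force"; python3 -m handwheel '[[[0,0,0.005,0,0,0],[0,0,0.01,0,0,0],[0,0,0.015,0,0,0],[0,0,0.015,0,0,0],[0,0,0.015,0,0,0]]]'| grep -E "pos|force"
python3 - <<'E'
from h import *
c=camera("side");save(c,'s2.png');w=camera("wrist");save(w,'w4.png')
a=cv2.resize(cv2.imread('pics/s2.png')[130:230,250:350],None,fx=4,fy=4);b=cv2.resize(cv2.imread('pics/w4.png')[160:310,180:330],(400,400));cv2.imwrite('pics/d2.png',np.hstack([a,b]))
E
```

```text
tool_pos: [0.4306, -0.3807, -0.0039]
contact_force: [-1.0, -0.3, -0.3]
finger_force: 0.0
tool_pos: [0.4312, -0.3812, -0.0073]
contact_force: [-0.2, 0.1, 0.0]
finger_force: 0.0
```

View pics/d2.png

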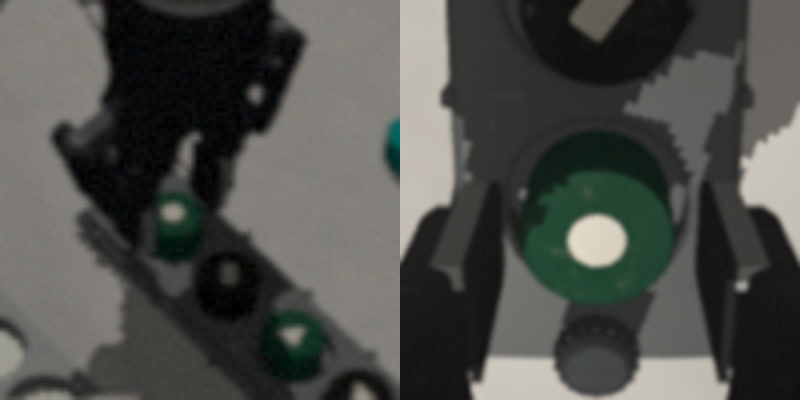

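```bash
python3 -m handwheel '[[[-0.002,0,0.008,0,0,0],[-0.004,0,0.015,0,0,0],[-0.004,0,0.015,0,0,0]]]' | grep -E "pos|force"; python3 -m handwheel '[[[0,0,0,0,0,0],[0,0,0,0,0,0],[0,0,0,0,0,0],[0,0,0,0,0,0],[0,0,0,0,0,0]]]' -0.6 40| grep -E "pos|force|gap"
python3 -m handwheel '[[[0,0,0,0,0,0],[0,0,0,0,0,0]]]'| grep -E "pos|force|gap"
```

```text
tool_pos: [0.4312, -0.3823, -0.0123]
contact_force: [-0.0, 0.1, -0.4]
finger_force: 0.0
tool_pos: [0.4315, -0.3824, -0.0119]
contact_force: [0.7, -0.2, -0.8]
finger_gap: 0.333
finger_force: 39.4
tool_pos: [0.4314, -0.3824, -0.0119]
contact_force: [-0.4, 0.6, -0.7]
finger_gap: 0.334
finger_force: 39.4
```

```bash
python3 -m handwheel '[[[0,0,-0.02,0,0,0],[0,0,-0.06,0,0,0],[0,0,-0.1,0,0,0],[0,0,-0.14,0,0,0],[0,0,-0.15,0,0,0]]]' | grep -E "pos|force|gap"; python3 -m handwheel '[[[-0.03,0.04,0,0,0,0],[-0.1,0.13,0,0,0,0],[-0.17,0.23,0,0,0,0],[-0.24,0.32,0,0,0,0],[-0.28,0.38,0,0,0,0]]]'| grep -E "pos|force|gap"
python3 -m handwheel '[[[-0.015,0.02,0,0,0,0],[-0.015,0.02,0,0,0,0],[-0.015,0.02,0,0,0,0],[-0.015,0.02,0,0,0,0]]]'| grep -E "pos|force|gap"
python3 go.py .5697 -.4391 -.011
python3 look.py w5
```

```text
tool_pos: [0.4334, -0.3842, 0.0369]
contact_force: [0.7, -0.3, -0.8]
finger_gap: 0.329
finger_force: 39.5
tool_pos: [0.5657, -0.4386, 0.0346]
contact_force: [0.3, 0.6, -0.1]
finger_gap: 0.335
finger_force: 39.6
tool_pos: [0.5675, -0.4389, 0.0328]
contact_force: [-0.4, 0.3, -0.9]
finger_gap: 0.332
finger_force: 39.6
t 9.28 pos [ 0.5675 -0.4389  0.0328] gap 0.332 SHIFT [-0.003  0.007  0.146] TURN [-0.001 -0.001 -0.006]
mount_a 0.86 [85.8 29.3] [68.  6. 41. 48.] 1570 [ 0.424  -0.3378]
rinse_pin 0.61 [ 79.7 134.4] [ 68. 120.  25.  28.] 567 [ 0.4357 -0.4115]
rinse_rack 0.92 [95.1 77.8] [ 56.   1.  76. 148.] 8526 [ 0.4411 -0.371 ]
carrier_bar 0.57 [252.6 108. ] [204.   0.  95. 228.] 19279 [ 0.5503 -0.3712]
```

View pics/w5.png

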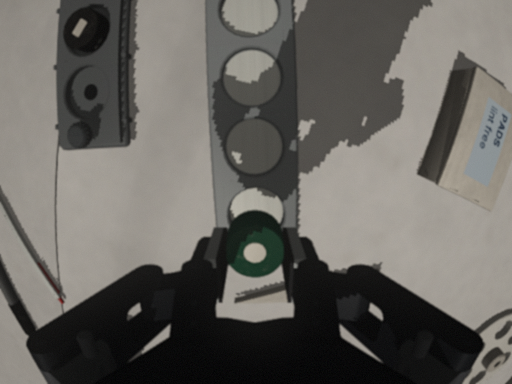

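Held specimen at (256,245) with the top face up; the well behind it is at (256,208), and wells 2 and 3 are at (253,145) and (250,77). Now checking the alignment.

```bash
python3 - <<'E'
import pickle
from h import *
c=pickle.load(open('w5.pkl','rb'))["cam"]
for i in range(3): print(proj(c,np.array([.5695-.0126*i,-.4380+.0442*i,.016]),True).round(1))
print("held top",atz(c,(255.5,252.5),.0747,True))
print(proj(c,[.5695,-.4380,.0747],True))
E
```

```text
[256.7 213.1]
[254.2 145. ]
[251.5  72.9]
held top [ 0.56836409 -0.43743291  0.0747    ]
[257.470745   253.97183467]
```

```bash
python3 -m handwheel '[[[-0.002,0.002,0.03,0,0,0],[-0.003,0.004,0.06,0,0,0],[-0.003,0.004,0.09,0,0,0],[-0.003,0.004,0.11,0,0,0],[-0.003,0.004,0.115,0,0,0]]]' | grep -E "pos|force"; python3 -m handwheel '[[[0,0,0.01,0,0,0],[0,0,0.02,0,0,0],[0,0,0.028,0,0,0],[0,0,0.03,0,0,0],[0,0,0.03,0,0,0]]]'| grep -E "pos|force|gap"
```

```text
tool_pos: [0.5689, -0.439, -0.0043]
contact_force: [-0.7, -0.1, -0.8]
finger_force: 39.6
tool_pos: [0.5705, -0.4403, -0.0104]
contact_force: [-0.1, 0.8, 0.1]
finger_gap: 0.332
finger_force: 39.6
```

```bash
python3 -m handwheel '[[[0,0,0.004,0,0,0],[0,0,0.004,0,0,0]]]' | grep -E "pos|force"; python3 -m handwheel '[[[0,0,0,0,0,0],[0,0,0,0,0,0],[0,0,0,0,0,0],[0,0,0,0,0,0]]]' -0.1 | grep -E "pos|force|gap"
python3 -m handwheel '[[[0,0,-0.02,0,0,0],[0,0,-0.06,0,0,0],[0,0,-0.1,0,0,0],[0,0,-0.14,0,0,0],[0,0,-0.15,0,0,0]]]'| grep -E "pos|force|gap"
python3 go.py .4218 -.3386 .034
python3 look.py w6
python3 - <<'E'
from h import *
for n in("top","side"):
    c=camera(n)
    for s in silhouettes("mount_a",n):
        if s["score"]>.2:u=cen(s["pixels"]);print(n,round(s["score"],2),u.round(1),atz(c,u,.019).round(4))
E
```

```text
tool_pos: [0.5706, -0.4404, -0.0114]
contact_force: [0.1, 0.8, -0.4]
finger_force: 39.6
tool_pos: [0.5706, -0.4404, -0.0113]
contact_force: [0.6, -0.4, -0.6]
finger_gap: 0.449
finger_force: 0.0
tool_pos: [0.5726, -0.442, 0.038]
contact_force: [0.2, 0.3, 1.2]
finger_gap: 0.448
finger_force: 0.0
t 11.33 pos [ 0.5726 -0.442   0.038 ] gap 0.448 SHIFT [ 0.455 -0.406  0.01 ] TURN [ 0.002  0.003 -0.006]
mount_a 0.97 [251.9 208.7] [226. 180.  50.  56.] 1945 [ 0.571  -0.4393]
mount_a 0.81 [83.9 26.3] [63.  4. 46. 48.] 1533 [ 0.4242 -0.3382]
rinse_pin 0.86 [ 77.  128.5] [ 66. 116.  21.  27.] 534 [ 0.4352 -0.4119]
rinse_rack 0.59 [92.4 75.3] [ 53.   0.  76. 145.] 8085 [ 0.4412 -0.3728]
carrier_bar 0.62 [246.6 112.1] [197.   0.  93. 256.] 19019 [ 0.5525 -0.3778]
top 0.66 [273.9 328.8] [ 0.2862 -0.3881  0.019 ]
top 0.5 [298.1 174.3] [ 0.5665 -0.4307  0.019 ]
side 0.74 [323.2 215.3] [ 0.4087 -0.2936  0.019 ]
side 0.73 [217.4 187.2] [ 0.5707 -0.4391  0.019 ]
side 0.69 [306.8 201.4] [ 0.4224 -0.336   0.019 ]
side 0.62 [339.3 231.1] [ 0.3979 -0.2495  0.019 ]
side 0.51 [353.2 165.9] [ 0.2928 -0.3815  0.019 ]
```

View pics/w6.png

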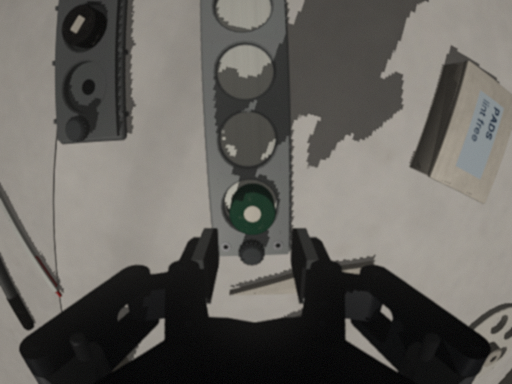

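Specimen 1 is seated in well 1 at (252,209), beside the pin at (251,252). The rack's first well at (88,87) is empty. Next is specimen 2, the square one.

```bash
python3 -m handwheel '[[[0.04,-0.03,0,0,0,0],[0.13,-0.12,0,0,0,0],[0.22,-0.2,0,0,0,0],[0.31,-0.28,0,0,0,0],[0.4,-0.35,0,0,0,0]]]' >/dev/null
python3 -m handwheel '[[[0.05,-0.045,0,0,0,0],[0.05,-0.045,0,0,0,0],[0.05,-0.045,0,0,0,0],[0.05,-0.045,0,0,0,0]]]'| grep -E "pos|force"
python3 go.py .422 -.3388 -.012
python3 look.py w7
```

```text
tool_pos: [0.4242, -0.3383, 0.034]
contact_force: [0.0, 0.0, 0.2]
finger_force: 0.0
t 12.58 pos [ 0.4242 -0.3383  0.034 ] gap 0.451 SHIFT [ 0.    -0.008  0.153] TURN [ 0.001  0.001 -0.006]
mount_a 0.92 [248.2 144.8] [224. 122.  52.  48.] 1944 [ 0.4098 -0.2937]
mount_a 0.88 [250.4 212.1] [230. 186.  47.  52.] 1917 [ 0.4217 -0.3367]
mount_a 0.82 [ 78.  225.4] [ 61. 204.  37.  43.] 1201 [ 0.2955 -0.3811]
mount_a 0.73 [372.6 351. ] [362. 335.  24.  28.] 208 [ 0.5658 -0.4473]
mount_a 0.59 [247.2  70.9] [222.  48.  50.  49.] 2032 [ 0.3983 -0.2488]
rinse_pin 0.8 [249.1 307.5] [236. 294.  26.  28.] 480 [ 0.4393 -0.4142]
carrier_pin 0.72 [397.  216.5] [346. 148.  93. 217.] 8779 [ 0.5259 -0.316 ]
carrier_pin 0.61 [372.7 351.2] [361. 338.  26.  25.] 196 [ 0.5661 -0.4475]
rinse_rack 0.84 [250.2 155.6] [200.  14.  97. 295.] 18632 [ 0.4127 -0.3   ]
rinse_rack 0.74 [372.9 350.9] [362. 337.  24.  29.] 225 [ 0.5661 -0.4471]
rinse_rack 0.41 [396.9 216.5] [345. 146.  94. 219.] 8685 [ 0.5259 -0.316 ]
carrier_bar 0.72 [397.1 216. ] [343. 146.  94. 216.] 8610 [ 0.5259 -0.3156]
```

```bash
python3 -m handwheel '[[[0,-0.004,0.03,0,0,0],[0,-0.008,0.06,0,0,0],[0,-0.008,0.09,0,0,0],[0,-0.008,0.12,0,0,0],[0,-0.008,0.13,0,0,0]]]' | grep -E "pos|force"; python3 -m handwheel '[[[0,0,0.01,0,0,0],[0,0,0.02,0,0,0],[0,0,0.027,0,0,0],[0,0,0.027,0,0,0]]]'| grep -E "pos|force"
python3 -m handwheel '[[[0,0,0,0,0,0],[0,0,0,0,0,0],[0,0,0,0,0,0],[0,0,0,0,0,0],[0,0,0,0,0,0]]]' -0.6 40| grep -E "pos|force|gap"
python3 -m handwheel '[[[0,0,0,0,0,0],[0,0,0,0,0,0]]]'| grep -E "pos|force|gap"
```

```text
tool_pos: [0.4194, -0.3368, -0.008]
contact_force: [0.2, 0.8, 0.3]
finger_force: 0.0
tool_pos: [0.4208, -0.338, -0.0139]
contact_force: [-0.1, -0.2, 0.2]
finger_force: 0.0
tool_pos: [0.4212, -0.3383, -0.0132]
contact_force: [0.2, -0.3, 1.4]
finger_gap: 0.331
finger_force: 39.5
tool_pos: [0.4212, -0.3383, -0.0132]
contact_force: [-0.6, 1.0, 1.9]
finger_gap: 0.332
finger_force: 39.6
```

```bash
python3 -m handwheel '[[[0,0,-0.02,0,0,0],[0,0,-0.06,0,0,0],[0,0,-0.1,0,0,0],[0,0,-0.14,0,0,0],[0,0,-0.15,0,0,0]]]' | grep -E "pos|force|gap"; python3 -m handwheel '[[[-0.03,0.04,0,0,0,0],[-0.1,0.13,0,0,0,0],[-0.17,0.23,0,0,0,0],[-0.24,0.32,0,0,0,0],[-0.28,0.37,0,0,0,0]]]'| grep -E "gap"
python3 -m handwheel '[[[-0.014,0.02,0,0,0,0],[-0.014,0.02,0,0,0,0],[-0.014,0.02,0,0,0,0],[-0.014,0.02,0,0,0,0]]]'| grep -E "pos|force|gap"
python3 go.py .5565 -.3949 -.0125
python3 look.py w8
```

```text
tool_pos: [0.4227, -0.3397, 0.0348]
contact_force: [-0.1, -0.1, 0.9]
finger_gap: 0.332
finger_force: 39.5
finger_gap: 0.326
tool_pos: [0.5539, -0.3949, 0.031]
contact_force: [0.1, 0.0, -0.7]
finger_gap: 0.332
finger_force: 39.5
t 15.38 pos [ 0.5539 -0.3949  0.031 ] gap 0.332 SHIFT [-0.002  0.009  0.145] TURN [-0.001 -0.001 -0.006]
mount_a 0.94 [254.4 243.7] [230. 209.  55.  66.] 3094 [ 0.5592 -0.4138]
mount_a 0.91 [263.  285.3] [238. 262.  46.  43.] 1005 [ 0.5734 -0.4455]
mount_a 0.68 [85.9 29.5] [64.  9. 46. 44.] 1627 [ 0.4118 -0.2942]
rinse_pin 0.77 [ 88.7 200.3] [ 78. 188.  22.  26.] 510 [ 0.4358 -0.4131]
carrier_pin 0.55 [260.5 312.4] [252. 304.  20.  19.] 381 [ 0.578 -0.471]
rinse_rack 0.68 [ 98.2 109.5] [ 56.   0.  83. 208.] 12928 [ 0.4356 -0.3477]
carrier_bar 0.98 [254.4 131.1] [207.  19.  94. 297.] 18713 [ 0.5412 -0.3407]
```

View pics/w8.png

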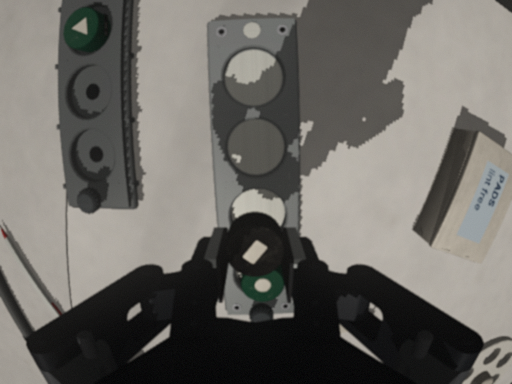

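Specimen 2 (square) is held upright at (256,252), with specimen 1 in its well at (263,287) and wells 3 and 4 at (256,146) and (253,77). Lowering.

```bash
python3 -m handwheel '[[[-0.002,0.003,0.03,0,0,0],[-0.003,0.007,0.06,0,0,0],[-0.003,0.007,0.09,0,0,0],[-0.003,0.007,0.11,0,0,0],[-0.003,0.007,0.115,0,0,0]]]' | grep -E "pos|force"; python3 -m handwheel '[[[0,0,0.01,0,0,0],[0,0,0.02,0,0,0],[0,0,0.028,0,0,0],[0,0,0.03,0,0,0],[0,0,0.03,0,0,0]]]'| grep -E "pos|force|gap"
python3 go.py .5569 -.3948 -.0125
```

```text
tool_pos: [0.5562, -0.3949, -0.006]
contact_force: [-0.4, -0.5, -1.3]
finger_force: 39.5
tool_pos: [0.5578, -0.3962, -0.0121]
contact_force: [-0.3, 0.6, 0.7]
finger_gap: 0.332
finger_force: 39.5
t 16.52 pos [ 0.5578 -0.3962 -0.0121] gap 0.332 SHIFT [ 0.005 -0.002  0.001] TURN [ 0.     0.    -0.006]
```

```bash
python3 -m handwheel '[[[0,0,0,0,0,0],[0,0,0,0,0,0],[0,0,0,0,0,0],[0,0,0,0,0,0]]]' -0.1 | grep -E "pos|force|gap"
python3 -m handwheel '[[[0,0,-0.02,0,0,0],[0,0,-0.06,0,0,0],[0,0,-0.1,0,0,0],[0,0,-0.14,0,0,0],[0,0,-0.15,0,0,0]]]'| grep -E "pos|force|gap"
python3 look.py w9 | grep mount
python3 -m handwheel '[[[0.04,-0.03,0,0,0,0],[0.13,-0.12,0,0,0,0],[0.22,-0.2,0,0,0,0],[0.31,-0.28,0,0,0,0],[0.4,-0.35,0,0,0,0]]]' >/dev/null
python3 -m handwheel '[[[0.05,-0.05,0,0,0,0],[0.05,-0.05,0,0,0,0],[0.05,-0.05,0,0,0,0],[0.05,-0.05,0,0,0,0]]]'| grep -E "pos|force"
python3 go.py .4095 -.2942 -.0135
python3 look.py w10
```

```text
tool_pos: [0.558, -0.3963, -0.0118]
contact_force: [-0.5, 0.2, 0.4]
finger_gap: 0.456
finger_force: 0.0
tool_pos: [0.56, -0.3978, 0.0372]
contact_force: [1.3, -0.1, 0.5]
finger_gap: 0.452
finger_force: 0.0
mount_a 0.95 [251.9 208.9] [232. 184.  45.  49.] 1850 [ 0.5583 -0.3949]
mount_a 0.78 [254.2 267. ] [232. 240.  45.  54.] 1706 [ 0.5705 -0.4385]
mount_a 0.67 [84.2 26.5] [62.  7. 47. 41.] 1558 [ 0.4124 -0.2943]
tool_pos: [0.4098, -0.2943, 0.0331]
contact_force: [1.1, 0.6, 0.6]
finger_force: 0.0
t 18.32 pos [ 0.4098 -0.2943  0.0331] gap 0.448 SHIFT [ 0.001 -0.001  0.155] TURN [ 0.001  0.001 -0.006]
mount_a 0.83 [253.  145.9] [229. 122.  53.  49.] 1987 [ 0.3985 -0.2495]
mount_a 0.64 [373.3 351.2] [366. 343.  19.  19.] 175 [ 0.5515 -0.4024]
mount_a 0.56 [253.9 213.6] [231. 190.  50.  52.] 1909 [ 0.4097 -0.2928]
mount_a 0.55 [ 90.7 273.2] [ 75. 257.  37.  37.] 966 [ 0.2934 -0.3771]
rinse_rack 0.65 [254.2 196.4] [203.  77. 101. 242.] 16749 [ 0.4071 -0.2813]
carrier_bar 0.66 [496.6 311.1] [468. 261.  43.  91.] 2119 [ 0.6956 -0.3471]
carrier_bar 0.62 [396.4 249.2] [347. 207.  87. 160.] 4489 [ 0.5217 -0.2965]
```

View pics/w10.png

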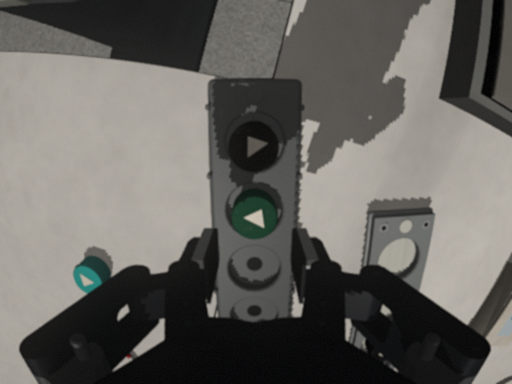

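The third specimen (green triangle) is at (254,213), centred under the jaws. The fourth is at (253,146), and the rack wells behind are empty. Grasping.

```bash
python3 -m handwheel '[[[0,0,0.03,0,0,0],[0,0,0.06,0,0,0],[0,0,0.09,0,0,0],[0,0,0.12,0,0,0],[0,0,0.13,0,0,0]]]' | grep -E "pos|force"; python3 -m handwheel '[[[0,0,0.01,0,0,0],[0,0,0.02,0,0,0],[0,0,0.025,0,0,0],[0,0,0.025,0,0,0]]]'| grep -E "pos|force"
python3 -m handwheel '[[[0,0,0,0,0,0],[0,0,0,0,0,0],[0,0,0,0,0,0],[0,0,0,0,0,0],[0,0,0,0,0,0]]]' -0.6 40| grep -E "pos|force|gap"
python3 -m handwheel '[[[0,0,0,0,0,0],[0,0,0,0,0,0]]]'| grep -E "pos|force|gap"
python3 go.py .5441 -.3507 -.0125
```

```text
tool_pos: [0.4074, -0.2925, -0.0086]
contact_force: [-0.2, 1.1, -0.8]
finger_force: 0.0
tool_pos: [0.409, -0.2937, -0.0138]
contact_force: [0.4, 0.7, 0.4]
finger_force: 0.0
tool_pos: [0.4094, -0.294, -0.0132]
contact_force: [-0.1, -0.8, 1.4]
finger_gap: 0.337
finger_force: 39.6
tool_pos: [0.4094, -0.294, -0.0132]
contact_force: [0.5, -0.2, 2.9]
finger_gap: 0.33
finger_force: 39.6
t 19.95 pos [ 0.4094 -0.294  -0.0132] gap 0.33 SHIFT [-0.291  0.391 -0.002] TURN [ 0.     0.    -0.006]
```

```bash
python3 -m handwheel '[[[0,0,-0.02,0,0,0],[0,0,-0.06,0,0,0],[0,0,-0.1,0,0,0],[0,0,-0.14,0,0,0],[0,0,-0.15,0,0,0]]]' | grep -E "pos|force|gap"; python3 -m handwheel '[[[-0.03,0.04,0,0,0,0],[-0.1,0.13,0,0,0,0],[-0.17,0.23,0,0,0,0],[-0.24,0.32,0,0,0,0],[-0.28,0.37,0,0,0,0]]]'| grep -E "gap"
python3 -m handwheel '[[[-0.012,0.022,0,0,0,0],[-0.012,0.022,0,0,0,0],[-0.012,0.022,0,0,0,0],[-0.012,0.022,0,0,0,0]]]'| grep -E "gap"
python3 -m handwheel '[[[0,0,0,0,0,0],[0,0,0,0,0,0]]]'| grep -E "pos|force|gap"
python3 go.py .5441 -.3507 -.0125
python3 look.py w11
```

```text
tool_pos: [0.4108, -0.2951, 0.0346]
contact_force: [1.1, 0.2, 0.3]
finger_gap: 0.331
finger_force: 39.5
finger_gap: 0.332
finger_gap: 0.33
tool_pos: [0.5429, -0.3501, 0.0314]
contact_force: [-0.6, -0.0, -0.5]
finger_gap: 0.327
finger_force: 39.6
t 21.28 pos [ 0.5429 -0.3501  0.0314] gap 0.327 SHIFT [-0.003  0.004  0.146] TURN [-0.    -0.    -0.006]
mount_a 0.98 [260.5 312.2] [244. 300.  38.  24.] 563 [ 0.5671 -0.4264]
mount_a 0.83 [254.3 244.5] [228. 215.  59.  62.] 2958 [ 0.5483 -0.3699]
mount_a 0.77 [260.3 284.9] [243. 269.  38.  30.] 861 [ 0.5605 -0.4012]
mount_a 0.74 [85.5 29.6] [64.  7. 49. 49.] 1675 [ 0.4003 -0.2496]
rinse_pin 0.59 [100.  258.3] [ 92. 247.  18.  25.] 444 [ 0.4362 -0.4142]
rinse_rack 0.58 [100.5 137. ] [ 59.   0.  89. 263.] 17232 [ 0.4296 -0.3211]
carrier_bar 0.81 [253.2 170. ] [203.  86.  96. 234.] 12999 [ 0.5353 -0.3199]
```

View pics/w11.png

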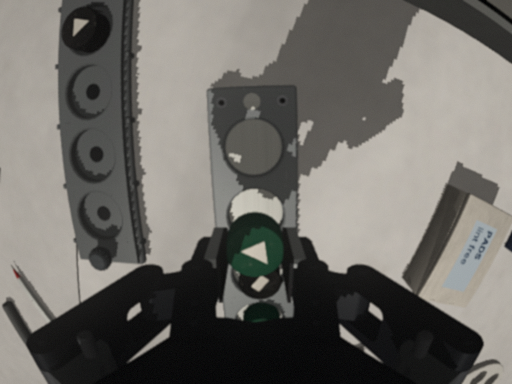

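Specimen 3 is held upright at (256,247), with 1 and 2 seated behind it and the last well free at (254,146). Lowering, releasing, and moving to specimen 4.

```bash
python3 -m handwheel '[[[-0.002,0.002,0.03,0,0,0],[-0.003,0.003,0.06,0,0,0],[-0.003,0.003,0.09,0,0,0],[-0.003,0.003,0.11,0,0,0],[-0.003,0.003,0.115,0,0,0]]]' | grep -E "pos|force"; python3 -m handwheel '[[[0,0,0.01,0,0,0],[0,0,0.02,0,0,0],[0,0,0.028,0,0,0],[0,0,0.03,0,0,0],[0,0,0.03,0,0,0]]]'| grep -E "pos|force|gap"
python3 go.py .5441 -.3507 -.0125
```

```text
tool_pos: [0.5436, -0.3502, -0.0059]
contact_force: [-0.2, 0.0, -0.8]
finger_force: 39.6
tool_pos: [0.5453, -0.3514, -0.0121]
contact_force: [-0.7, -1.0, -0.3]
finger_gap: 0.333
finger_force: 39.6
t 22.42 pos [ 0.5453 -0.3514 -0.0121] gap 0.333 SHIFT [ 0.003 -0.003  0.001] TURN [ 0.    -0.    -0.006]
```

```bash
python3 -m handwheel '[[[0,0,0,0,0,0],[0,0,0,0,0,0],[0,0,0,0,0,0],[0,0,0,0,0,0]]]' -0.1 | grep -E "pos|force|gap"
python3 -m handwheel '[[[0,0,-0.02,0,0,0],[0,0,-0.06,0,0,0],[0,0,-0.1,0,0,0],[0,0,-0.14,0,0,0],[0,0,-0.15,0,0,0]]]'| grep -E "pos|force|gap"
python3 look.py w12 | grep mount
python3 -m handwheel '[[[0.04,-0.03,0,0,0,0],[0.13,-0.12,0,0,0,0],[0.22,-0.2,0,0,0,0],[0.31,-0.28,0,0,0,0],[0.4,-0.35,0,0,0,0]]]' >/dev/null
python3 -m handwheel '[[[0.048,-0.045,0,0,0,0],[0.048,-0.045,0,0,0,0],[0.048,-0.045,0,0,0,0],[0.048,-0.045,0,0,0,0]]]'| grep -E "pos|force"
python3 look.py w13 | grep mount
python3 go.py .3985 -.2502 -.0135
```

```text
tool_pos: [0.5455, -0.3515, -0.0118]
contact_force: [0.3, 0.1, 0.5]
finger_gap: 0.45
finger_force: 0.0
tool_pos: [0.5475, -0.3529, 0.037]
contact_force: [0.8, 0.6, 1.0]
finger_gap: 0.449
finger_force: 0.0
mount_a 0.8 [254.2 267.5] [237. 246.  41.  44.] 1569 [ 0.5581 -0.3938]
mount_a 0.72 [251.7 209.4] [230. 186.  46.  49.] 1758 [ 0.5457 -0.3504]
mount_a 0.65 [256.  308.2] [235. 291.  43.  33.] 902 [ 0.5686 -0.4308]
mount_a 0.61 [84.2 26.8] [62.  3. 48. 47.] 1635 [ 0.4001 -0.2496]
tool_pos: [0.3988, -0.2497, 0.0331]
contact_force: [0.4, -0.6, -1.0]
finger_force: 0.0
mount_a 0.67 [253.1 214.2] [231. 188.  46.  50.] 1948 [ 0.3984 -0.2487]
mount_a 0.59 [372.6 351. ] [365. 341.  18.  21.] 189 [ 0.5396 -0.3576]
t 24.52 pos [ 0.3987 -0.2496  0.0329] gap 0.449 SHIFT [-0.002 -0.001  0.155] TURN [ 0.     0.    -0.006]
```

```bash
python3 -m handwheel '[[[0,0,0.03,0,0,0],[-0.001,0,0.06,0,0,0],[-0.001,0,0.09,0,0,0],[-0.001,0,0.12,0,0,0],[-0.001,0,0.13,0,0,0]]]' | grep -E "pos|force"; python3 -m handwheel '[[[0,0,0.01,0,0,0],[0,0,0.02,0,0,0],[0,0,0.025,0,0,0],[0,0,0.025,0,0,0]]]'| grep -E "pos|force"
python3 -m handwheel '[[[0,0,0,0,0,0],[0,0,0,0,0,0],[0,0,0,0,0,0],[0,0,0,0,0,0],[0,0,0,0,0,0]]]' -0.6 40| grep -E "pos|force|gap"
python3 -m handwheel '[[[0,0,0,0,0,0],[0,0,0,0,0,0]]]'| grep -E "pos|force|gap"
python3 go.py .5314 -.3065 -.0125
python3 -m handwheel '[[[0,0,-0.02,0,0,0],[0,0,-0.06,0,0,0],[0,0,-0.1,0,0,0],[0,0,-0.14,0,0,0],[0,0,-0.15,0,0,0]]]' | grep -E "pos|force|gap"
```

```text
tool_pos: [0.3965, -0.2483, -0.0085]
contact_force: [-0.1, 0.5, 0.3]
finger_force: 0.0
tool_pos: [0.3981, -0.2494, -0.0138]
contact_force: [-0.5, 0.4, -0.2]
finger_force: 0.0
tool_pos: [0.3986, -0.2497, -0.0132]
contact_force: [0.7, 0.4, 2.4]
finger_gap: 0.33
finger_force: 39.6
tool_pos: [0.3986, -0.2497, -0.0132]
contact_force: [-0.3, -0.5, 4.7]
finger_gap: 0.339
finger_force: 39.6
t 25.85 pos [ 0.3986 -0.2497 -0.0132] gap 0.339 SHIFT [-0.29   0.385 -0.002] TURN [ 0.     0.    -0.006]
tool_pos: [0.3991, -0.2501, 0.0332]
contact_force: [0.7, -0.5, 0.1]
finger_gap: 0.331
finger_force: 39.5
```

```bash
python3 -m handwheel '[[[-0.03,0.04,0,0,0,0],[-0.1,0.13,0,0,0,0],[-0.17,0.23,0,0,0,0],[-0.24,0.32,0,0,0,0],[-0.28,0.37,0,0,0,0]]]'| grep -E "gap|contact"
python3 -m handwheel '[[[-0.012,0.017,0,0,0,0],[-0.012,0.017,0,0,0,0],[-0.012,0.017,0,0,0,0],[-0.012,0.017,0,0,0,0]]]'| grep -E "gap"
python3 -m handwheel '[[[0,0,0,0,0,0],[0,0,0,0,0,0]]]'| grep -E "pos|force|gap"
python3 go.py .5314 -.3065 -.0125
python3 look.py w14
```

```text
contact_force: [-0.3, -0.5, 0.7]
finger_gap: 0.333
finger_gap: 0.336
tool_pos: [0.5306, -0.3062, 0.0313]
contact_force: [-0.1, 0.0, -0.4]
finger_gap: 0.332
finger_force: 39.6
t 27.18 pos [ 0.5306 -0.3062  0.0313] gap 0.332 SHIFT [-0.002  0.002  0.146] TURN [-0.    -0.    -0.006]
mount_a 0.96 [254.2 244.9] [225. 210.  57.  69.] 3154 [ 0.536  -0.3262]
mount_a 0.87 [260.9 285.3] [240. 270.  41.  30.] 793 [ 0.5487 -0.3574]
mount_a 0.58 [  3.6 226. ] [  2. 210.   7.  31.] 220 [ 0.3162 -0.3746]
mount_a 0.56 [254.4 211.3] [209. 153.  90. 165.] 6742 [ 0.5303 -0.3024]
rinse_rack 0.58 [102.1 155.6] [ 59.  30.  87. 275.] 17343 [ 0.4204 -0.2895]
carrier_bar 0.93 [254.3 213.4] [208. 155.  93. 166.] 7189 [ 0.5306 -0.3039]
```

View pics/w14.png

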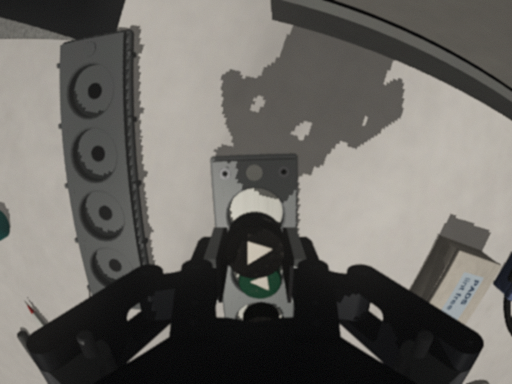

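Specimen 4 is held upright at (256,250) over the last well at (256,208), clear of the machine's edge. Lowering and releasing.

```bash
python3 -m handwheel '[[[-0.002,0.001,0.03,0,0,0],[-0.002,0.001,0.06,0,0,0],[-0.002,0.001,0.09,0,0,0],[-0.002,0.001,0.11,0,0,0],[-0.002,0.001,0.115,0,0,0]]]' | grep -E "pos|force"; python3 -m handwheel '[[[0,0,0.01,0,0,0],[0,0,0.02,0,0,0],[0,0,0.028,0,0,0],[0,0,0.03,0,0,0],[0,0,0.03,0,0,0]]]'| grep -E "pos|force|gap"
python3 -m handwheel '[[[0,0,0,0,0,0],[0,0,0,0,0,0],[0,0,0,0,0,0],[0,0,0,0,0,0]]]' -0.1 | grep -E "pos|force|gap"
python3 -m handwheel '[[[0,0,-0.02,0,0,0],[0,0,-0.06,0,0,0],[0,0,-0.1,0,0,0],[0,0,-0.15,0,0,0],[0,0,-0.2,0,0,0]]]'| grep -E "pos|force|gap"
python3 -m handwheel '[[[0,0,-0.04,0,0,0],[0,0,-0.08,0,0,0],[-0.1,0,-0.12,0,0,0],[-0.2,0,-0.16,0,0,0],[-0.2,0,-0.16,0,0,0]]]'| grep -E "pos|force|gap"
python3 look.py w15
```

```text
tool_pos: [0.5306, -0.3062, -0.0057]
contact_force: [-0.4, 0.7, -0.5]
finger_force: 39.6
tool_pos: [0.5323, -0.3073, -0.0122]
contact_force: [0.3, -0.2, -1.1]
finger_gap: 0.333
finger_force: 39.6
tool_pos: [0.5325, -0.3075, -0.0118]
contact_force: [-0.1, 0.3, -0.2]
finger_gap: 0.452
finger_force: 0.0
tool_pos: [0.5327, -0.3076, 0.0499]
contact_force: [-0.0, 0.4, -0.2]
finger_gap: 0.449
finger_force: 0.0
tool_pos: [0.55, -0.3717, 0.101]
contact_force: [0.3, 0.0, 0.4]
finger_gap: 0.454
finger_force: 0.0
mount_a 0.92 [251.7 110.6] [235.  93.  34.  35.] 1070 [ 0.5329 -0.3069]
mount_a 0.73 [257.8 257.7] [239. 237.  36.  42.] 989 [ 0.5708 -0.4388]
mount_a 0.73 [253.8 164.2] [238. 148.  35.  36.] 1031 [ 0.5455 -0.3512]
mount_a 0.72 [ 21.9 146.7] [ 13. 132.  23.  29.] 636 [ 0.2989 -0.3851]
rinse_pin 0.74 [127. 201.] [119. 188.  15.  25.] 289 [ 0.4365 -0.4127]
carrier_pin 0.57 [257.2 286.6] [248. 279.  18.  16.] 275 [ 0.5785 -0.472 ]
rinse_rack 0.78 [129.9 100.2] [ 96.   0.  68. 208.] 12046 [ 0.4252 -0.3193]
carrier_bar 0.89 [252.4 167.3] [212.  66.  74. 225.] 9651 [ 0.545  -0.3542]
```

```bash
python3 - <<'E'
from h import *
c=camera("top")
for t in("tweezers","pad_tin","mount_a"):
    for s in silhouettes(t,"top"):
        if s["score"]>.2:print(t,round(s["score"],2),cen(s["pixels"]).round(1))
E
```

```text
tweezers 0.71 [334.2 148.9]
mount_a 0.58 [229.2 190.1]
mount_a 0.55 [302.4 172.7]
mount_a 0.55 [273.9 328.8]
mount_a 0.52 [281.5 180.4]
```

View pics/w15.png

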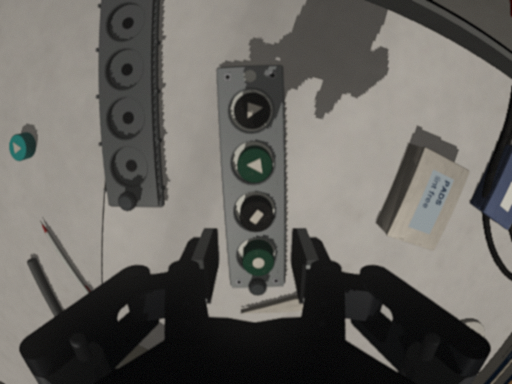

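All four specimens sit upright in the carrier in order, from the pin at (257,286): (258,258), (256,212), (254,164), (252,111). The rack is empty and the tin and tweezers show no contact. Handing in.

```bash
python3 -m handwheel '[[[0,0,0,0,0,0],[0,0,0,0,0,0],[0,0,0,0,0,0]]]' | grep -E "^t|force"; python3 -c "
from rig import *
print(job_done())"
```

```text
t: 30.23
tool_pos: [0.5466, -0.3654, 0.0958]
contact_force: [0.4, 0.1, -0.3]
finger_force: 0.0
the job is handed in; nothing more can be done
None
```

The job is handed in at 30.2 s of the 83 s allowed: all four specimens are in the carrier bar in pin order, upright and released, with the tweezers and tin not touched; the hand-in returned no verdict.

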